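Make up a sample board for the next lab group

ROBOT

A 6-joint arm with a two-finger parallel gripper is mounted at the origin on the work surface. World frame = base frame: x ahead of the robot, y to its left, z up, the work surface at z = 0. Lengths are in m, angles in rad, forces in N, time in s.
With the tool pointing down it reaches from about 0.35 to 0.975 m from the base axis. Payload 4.9 kg.
Tool frame: the origin (TCP) lies at the very end of the fingers, on their centre line; the grasp point (between the pads) lies 19 mm behind it; z points along the fingers, x is the direction in which the jaws open and shut, and the axes are right-handed (so a half turn about z gives the same grasp; the last joint's range is limited). The gripper opens to 85 mm and grips with 20 to 120 N. Pads are 22 mm wide; open, the fingers measure 114 mm over their backs; the gripper's body (76 mm by 85 mm) begins 54 mm behind the grasp point. The pads swing forward as they close: fully open they stand 13 mm farther back than shut.
Start: joints at [1.158, 0.053, 1.613, -0, 1.476, -0.119], TCP at [0.181, 0.598, 0.231] pointing down, gripper open.
Joint ranges: [-3.01, 3.01], [-1.01, 2.22], [0.06, 2.58], [-1.02, 4.17], [0.09, 2.62], [-3.14, 3.14]. Speed limits (rad/s): [2.57, 2.57, 3.14, 3.14, 3.14, 3.14].

INTERFACE

Orientations are given as a unit quaternion [w, x, y, z].
In Python, from plant import * gives the robot as it stands.
- The arm moves only by the shell command python3 -m inch 'ROWS'. ROWS is text: rows parted by semicolons, each of 7 numbers parted by spaces: the shift along the tool's x, y, z in m, then the turn, a rotation vector about the tool's x, y, z in rad, then the closure, from 0 (fully open) to 1 (shut). A call has 1 to 10 rows; each row shifts and turns the commanded pose from where the row before left it, along the tool's axes as they then stand; what a row does not reach is not made up. A row lasts 1/12 s, in which the tool goes at most 41.7 mm and 7.16 degrees, less where a joint would pass 70% of its speed; a pose out of reach is approached as far as the arm can. A call with a gripper value outside its range is refused whole. The fingers move at their own pace and stop on an object; the grip force is fixed at half the most. Time passes only in rows, so rows that do not move let the fingers close. It gives the time, the measured TCP pose, the force and the opening at its end, in the units of the state.
- state(): the state, without advancing time (a new reading comes with each control period).
- grab_frame(name): name is "scene" or "side" or "wrist"; returns the picture (480x640x3 uint8, blue, green, red); there is no depth.
- camera_info(name): a dict with "vertical_fov" (degrees; the focal length in pixels is half the picture's height over the tangent of half this angle, whatever the lens; pixels are square), "cx", "cy" (the principal point, pixels), "k1" (the pictures are not rectified: a ray, as slopes to the right and down, at radius r is drawn at 1 + k1 r^2 times it, then the intrinsics apply), "origin" and "rotation" of the camera in the world. Camera axes: x right, y down, z forward; pixel columns grow to the right and rows downward; lengths in m; the calibration is good to about 2 mm. A picture is of the moment at which its call begins: read the wrist's pose just before it. camera_info takes no time and is no camera call; for the wrist camera it gives the pose at the moment of the call.
- job_done(): hands the job in, once; it reports no verdict.
The state is a dict: "time": time; "joint_pos": joint angles; "joint_vel": joint speeds; "joint_efforts": joint torques, N m; "tool_pos": TCP position; "tool_rot": TCP orientation; "contact_force": force on the tool from outside, world axes, zero at the start; "ft_torque": the same for the moment, N m; "gripper_width": opening from 0.0 (shut) to 1.0 (fully open).
Only numpy, scipy, OpenCV 4.12 (cv2) and the standard library are available. Lean on these libraries where they do the work, as an engineer would, in place of code of your own. Each camera call takes 0.05 s, during which the arm holds its last target.

TASK

Draw the blue carrying board out from under the stack of tubs by its grip block without unstacking them, leaving the stack standing in its place, and lay the board squarely on the black mat. Then take every sample box out of the dispenser, each drawn out at the bottom through the front, never through the top, and set them on the board, lid up, flat and not on one another, together with the brown screw-top jar standing upright; everything must lie wholly on the board, and none of the other things on the bench may be knocked over.

Things in the scene. Friction and masses are not known exactly. Their poses are not given: they have to be found in the camera images.
- bay: fixed steel stop that holds the stack of tubs back. Origin on the bench at the middle of the stack's place; its -x axis is the way the board is drawn out, under the bar (see point bay_bar), while the stack stays behind it
- bay_bar (a point): centre of the steel stop bar: 150 mm long (y), 8 mm thick (x), its underside 12 mm and its top 46 mm above the bench, 50 mm in front (-x) of bay's origin; two posts leave 126 mm between them. The board passes under it, the tubs do not
- board: blue plastic carrying board, 240 (x) x 110 (y) x 6 mm, no rim, about 0.2 kg, flat on the bench. Origin at the centre of its underside. At the start its +x end is under the stack (origin at about x = -70 mm of bay) and the grip block at its -x end is in the open beyond the bar
- board_grip (a point): centre of the upright blue grip block on the board: 24 (x) x 20 (y) mm, at x = -108 mm, y = 0 of the board; it reaches from the board's upper face to 46 mm above the board's underside; this point is 26 mm above the underside
- dispenser: fixed gravity dispenser for sample boxes, open top. Origin on the bench under the boxes; -x is its front, where boxes come out. Boxes lie flat on a rail 24 mm wide (y), 10 mm high, from x = +38 to -130 mm, narrower than the boxes so that fingers pass beside it. Clear cheeks (outer faces y = +-26.5 mm, 88 mm high) stand at x = 1.5 to 31.5 mm only; back wall at x = 31.5 mm
- dispenser_stop (a point): lower end, middle, of the dispenser's hanging front stop: 16 mm wide (y), 6 mm thick (x), from 42 to 96 mm above the bench, at x = -34.5 mm of the dispenser, hung from two bars 88 to 96 mm up, over the cheeks. The bottom box alone passes under it, 4 mm to spare, drawn along -x; the next then drops. Gripper tilted back some 30 degrees: takes the bottom box by its front end alone
- mat: black rubber mat, 275 (x) x 150 (y) x 1 mm, flat on the bench, too thin to feel (the board lies there at bench height). Origin at its centre. The board is to lie on it with its long side along the mat's long side (x), either way round
- jar: brown screw-top jar with a white lid, 38 mm diameter, 32 mm high, about 60 g, standing loose on the bench. Origin at the centre of its underside, z up through its lid
- tub0: lidded plastic tub, 84 x 84 x 30 mm, about 0.15 kg, number 1 from the bottom of the stack of three or four that stands on the board (a missing one is None). Origin at the centre of its underside
- tub1: lidded plastic tub, 84 x 84 x 30 mm, about 0.15 kg, number 2 from the bottom of the stack of three or four that stands on the board (a missing one is None). Origin at the centre of its underside
- tub2: lidded plastic tub, 84 x 84 x 30 mm, about 0.15 kg, number 3 from the bottom of the stack of three or four that stands on the board (a missing one is None). Origin at the centre of its underside
- tub3: lidded plastic tub, 84 x 84 x 30 mm, about 0.15 kg, number 4 from the bottom of the stack of three or four that stands on the board (a missing one is None). Origin at the centre of its underside
- box0: closed grey sample box, 60 (x) x 40 (y) x 28 mm, 70 g, smooth, one of two or three alike in the dispenser (lowest = bottom; a missing one is None), long side along the dispenser's x. Origin at the centre of its underside
- box1: closed grey sample box, 60 (x) x 40 (y) x 28 mm, 70 g, smooth, one of two or three alike in the dispenser (lowest = bottom; a missing one is None), long side along the dispenser's x. Origin at the centre of its underside
- box2: closed grey sample box, 60 (x) x 40 (y) x 28 mm, 70 g, smooth, one of two or three alike in the dispenser (lowest = bottom; a missing one is None), long side along the dispenser's x. Origin at the centre of its underside

How it is judged:
On the way, in this order (a step that is already met when the one before it is completed fails the run):
1. the board is drawn clear of the stack, and all its tubs stand stacked in their place on the bench (x of board in the frame of bay below -0.17 m and angle between each of tub0, tub1, tub2, tub3's own z axis and vertical below 0.12 rad and height (world z) of tub0 between -0.004 and 0.004 m and x of tub0 in the frame of bay between -0.025 and 0.035 m and y of tub0 in the frame of bay between -0.03 and 0.03 m and height (world z) of tub1 between 0.026 and 0.034 m and x of tub1 in the frame of bay between -0.025 and 0.035 m and y of tub1 in the frame of bay between -0.03 and 0.03 m and height (world z) of tub2 between 0.056 and 0.064 m and x of tub2 in the frame of bay between -0.025 and 0.035 m and y of tub2 in the frame of bay between -0.03 and 0.03 m and height (world z) of tub3 between 0.086 and 0.094 m and x of tub3 in the frame of bay between -0.025 and 0.035 m and y of tub3 in the frame of bay between -0.03 and 0.03 m), for 0.2 s.
2. the board lies flat and square on the mat, the stack still standing (horizontal distance between board and mat below 0.03 m and angle between the x axis of board and the x axis of mat, either way round below 0.2 rad and angle between board's own z axis and vertical below 0.05 rad and height (world z) of board below 0.006 m and linear speed of board below 0.02 m/s and angle between each of tub0, tub1, tub2, tub3's own z axis and vertical below 0.12 rad and height (world z) of tub0 between -0.004 and 0.004 m and x of tub0 in the frame of bay between -0.025 and 0.035 m and y of tub0 in the frame of bay between -0.03 and 0.03 m and height (world z) of tub1 between 0.026 and 0.034 m and x of tub1 in the frame of bay between -0.025 and 0.035 m and y of tub1 in the frame of bay between -0.03 and 0.03 m and height (world z) of tub2 between 0.056 and 0.064 m and x of tub2 in the frame of bay between -0.025 and 0.035 m and y of tub2 in the frame of bay between -0.03 and 0.03 m and height (world z) of tub3 between 0.086 and 0.094 m and x of tub3 in the frame of bay between -0.025 and 0.035 m and y of tub3 in the frame of bay between -0.03 and 0.03 m), for 0.2 s.
At the end, for the whole second after the job is handed in: Tubs stacked flat on the bench within 25 mm of their place; board flat on the mat (centre within 30 mm, long side within 0.2 rad); every present box lid up, directly on the board (centre within 102 mm along, 42 mm across of its centre); jar upright on it (106, 42 mm); all at rest (all of step 2 and x of box0 in the frame of board between -0.102 and 0.102 m and y of box0 in the frame of board between -0.042 and 0.042 m and z of box0 in the frame of board between 0.002 and 0.012 m and angle between each of box0, box1, box2, jar's own z axis and vertical below 0.12 rad and linear speed of each of box0, box1, box2, jar below 0.02 m/s and x of box1 in the frame of board between -0.102 and 0.102 m and y of box1 in the frame of board between -0.042 and 0.042 m and z of box1 in the frame of board between 0.002 and 0.012 m and x of box2 in the frame of board between -0.102 and 0.102 m and y of box2 in the frame of board between -0.042 and 0.042 m and z of box2 in the frame of board between 0.002 and 0.012 m and x of jar in the frame of board between -0.106 and 0.106 m and y of jar in the frame of board between -0.042 and 0.042 m and z of jar in the frame of board between 0.002 and 0.012 m); the robot touches nothing.
It fails at once if a tub topples (leans more than about 30 degrees) (angle between any of tub0, tub1, tub2, tub3's own z axis and vertical above 0.5 rad).
It fails at once if a tub is lifted off the stack (height (world z) of tub0 above 0.041 m or height (world z) of tub1 above 0.071 m or height (world z) of tub2 above 0.101 m or height (world z) of tub3 above 0.131 m).
It fails at once if a sample box is taken out through the top of the dispenser instead of from the bottom ((horizontal distance between box0 and dispenser below 0.04 m and height (world z) of box0 above 0.09 m) or (horizontal distance between box1 and dispenser below 0.04 m and height (world z) of box1 above 0.09 m) or (horizontal distance between box2 and dispenser below 0.04 m and height (world z) of box2 above 0.09 m)).
It fails at once if a bystander (beaker, dropper bottle, rubber stopper, wash bottle) is knocked over (angle between any of beaker, dropper, stopper, wash's own z axis and vertical above 0.7 rad).
Of box2, tub3, dropper only 1 to 2 are there at a start; the rules pass over those that are not, and their reading is None.
At some moment in a run one of jar may be knocked a few centimetres aside while the robot is not near it.
Once in a run the grip may slacken for a moment while it holds something.
It also fails if it takes over 210 s, if anything falls off the work surface, if the arm or the gripper's body presses on something with over 40 N, if the wrist force passes 120 N, or if a joint passes its speed limit or range.

## Working session

There is one attempt and no reset: what is moved stays moved. The work goes in short steps, Python scripts to look and compute and a shell command to move; the robot and the scene stay as the last step left them, time stands still between calls to the robot, and variables do not carry over. Pictures are saved under pics/ and viewed, and the job is handed in when it is done.

```bash
ls; mkdir -p pics
python3 - <<'E'
from plant import *
import cv2
for n in ("scene","side","wrist"):
    i=camera_info(n);print(n,i)
    cv2.imwrite(f"pics/{n}0.png",grab_frame(n))
print(state())
E
```

```text
pics
scene {'vertical_fov': 47.440227001036284, 'cx': 309.09943667883755, 'cy': 242.06925760019672, 'k1': -0.08126944964326369, 'origin': array([1.16298252, 0.33241803, 1.07136029]), 'rotation': array([-0.14655134,  0.46584562,  0.82934998, -0.27145748])}
side {'vertical_fov': 42.92978325032646, 'cx': 320.9618298765251, 'cy': 240.2504251496993, 'k1': -0.07471293779418567, 'origin': array([ 0.33857805, -0.70723838,  0.84265203]), 'rotation': array([-0.37244383,  0.91218565, -0.16023405,  0.05939676])}
wrist {'vertical_fov': 63.68608470878552, 'cx': 318.52439044956395, 'cy': 243.12926254078621, 'k1': 0.0283351322333452, 'origin': array([0.11297008, 0.61740038, 0.37270137]), 'rotation': array([0.11264495, 0.79487105, 0.59047617, 0.08263795])}
{'time': 0.15, 'joint_pos': array([ 1.15799703e+00,  5.31972333e-02,  1.61400163e+00, -3.31741731e-05,
        1.47601316e+00, -1.18972986e-01]), 'joint_vel': array([-0.00126175, -0.0010725 , -0.00284879,  0.0006953 , -0.0024692 ,
       -0.00059803]), 'joint_efforts': array([ 1.02335998e-04, -3.94243562e+01, -3.70721734e+01, -1.28656047e-04,
        4.67906561e-03,  4.62884225e-05]), 'tool_pos': array([0.18080046, 0.59775462, 0.23033663]), 'tool_rot': array([ 4.16306526e-04,  8.02998375e-01,  5.95980666e-01, -6.94659562e-04]), 'contact_force': array([-0.0578738 , -0.65260481, -0.02937471]), 'ft_torque': array([ 0.02898138, -0.00146085, -0.02834274]), 'gripper_width': 1.0021733138541074}
```

View pics/scene0.png

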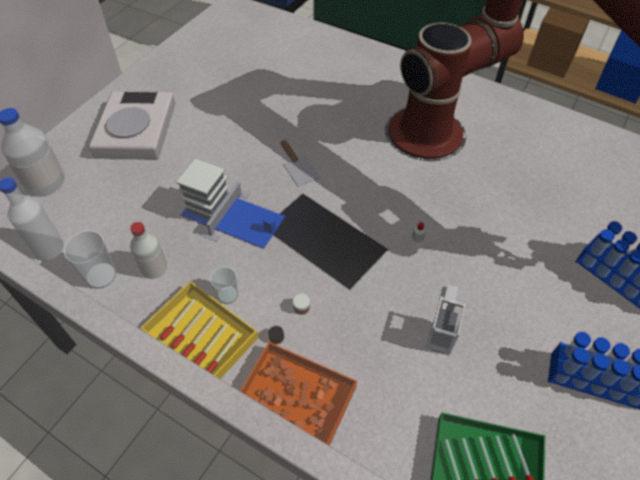

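View pics/side0.png

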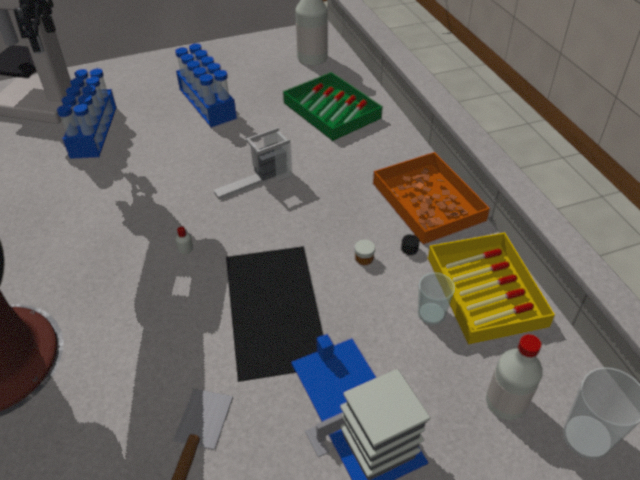

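View pics/wrist0.png

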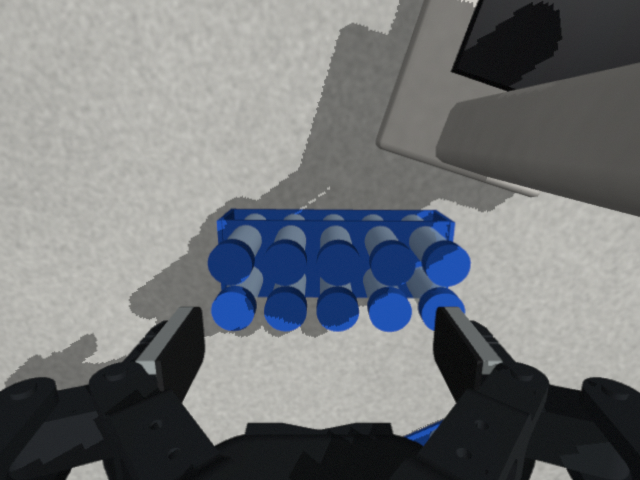

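```bash
cat > h.py <<'E'
from plant import *
import numpy as np, cv2
from scipy.spatial.transform import Rotation as R
def rot(q): return R.from_quat([q[1],q[2],q[3],q[0]])
def intr(ci):
    return 240/np.tan(np.radians(ci['vertical_fov']/2))
def ray(ci,u,v):
    f=intr(ci); xd=(u-ci['cx'])/f; yd=(v-ci['cy'])/f
    x,y=xd,yd
    for _ in range(30):
        s=1+ci['k1']*(x*x+y*y); x,y=xd/s,yd/s
    return np.array(ci['origin']), rot(ci['rotation']).apply([x,y,1])
def onz(ci,u,v,z):
    o,d=ray(ci,u,v); return o+d*(z-o[2])/d[2]
def proj(ci,p):
    f=intr(ci); c=rot(ci['rotation']).inv().apply(np.array(p)-ci['origin'])
    x,y=c[0]/c[2],c[1]/c[2]; s=1+ci['k1']*(x*x+y*y)
    return f*x*s+ci['cx'],f*y*s+ci['cy']
def tri(c1,p1,c2,p2):
    o1,d1=ray(c1,*p1);o2,d2=ray(c2,*p2);d1/=np.linalg.norm(d1);d2/=np.linalg.norm(d2)
    A=np.stack([d1,-d2],1);t=np.linalg.lstsq(A,o2-o1,rcond=None)[0]
    a,b=o1+d1*t[0],o2+d2*t[1];return (a+b)/2,np.linalg.norm(a-b)
def crop(img,u0,v0,u1,v1,k,name):
    cv2.imwrite('pics/'+name,cv2.resize(img[v0:v1,u0:u1],None,fx=k,fy=k,interpolation=cv2.INTER_CUBIC))
def tool(w):  # world shift -> tool axes
    return rot(state()['tool_rot']).inv().apply(w)
E
python3 - <<'E'
from h import *
s=cv2.imread('pics/scene0.png');d=cv2.imread('pics/side0.png')
crop(s,170,150,400,300,3.4,'c1.png');crop(d,220,230,430,480,2.4,'c2.png')
crop(s,380,260,500,370,5,'c3.png');crop(d,200,120,300,210,6,'c4.png')
for n,im in (('scene',s),('side',d)):
    ci=camera_info(n)
    m=(im.max(2)<45).astype(np.uint8)
    cs,_=cv2.findContours(m,cv2.RETR_EXTERNAL,cv2.CHAIN_APPROX_NONE)
    for c in cs:
        if cv2.contourArea(c)<1500: continue
        b=cv2.approxPolyDP(c,8,True)[:,0]; P=[onz(ci,*p,0)[:2].round(3) for p in b]
        print(n,b.tolist(),P)
E
```

```text
scene [[310, 201], [318, 212], [308, 219], [320, 224], [311, 234], [318, 228], [327, 240], [315, 248], [341, 249], [331, 259], [342, 254], [360, 275], [385, 249]] [array([ 0.395, -0.149]), array([ 0.415, -0.112]), array([ 0.447, -0.122]), array([ 0.445, -0.089]), array([ 0.483, -0.091]), array([ 0.459, -0.086]), array([ 0.479, -0.049]), array([ 0.514, -0.061]), array([ 0.485, -0.006]), array([ 0.522, -0.012]), array([0.496, 0.003]), array([0.526, 0.068]), array([0.43 , 0.084])]
scene [[315, 18], [423, 47], [446, 65], [420, 44], [421, 26], [491, 27], [476, 18], [481, 8], [507, 20], [513, 0], [315, 0]] [array([-0.334, -0.574]), array([-0.371, -0.177]), array([-0.319, -0.074]), array([-0.381, -0.193]), array([-0.482, -0.234]), array([-0.609, -0.024]), array([-0.634, -0.089]), array([-0.707, -0.097]), array([-0.683,  0.009]), array([-0.827, -0.015]), array([-0.436, -0.636])]
side [[0, 293], [0, 380], [37, 352]] [array([0.01 , 0.147]), array([ 0.012, -0.047]), array([ 0.073, -0.011])]
side [[302, 248], [227, 257], [239, 380], [293, 371], [292, 359], [315, 350], [321, 332]] [array([0.566, 0.064]), array([0.426, 0.09 ]), array([ 0.38 , -0.176]), array([ 0.466, -0.189]), array([ 0.472, -0.167]), array([ 0.513, -0.164]), array([ 0.534, -0.133])]
```

View pics/c1.png

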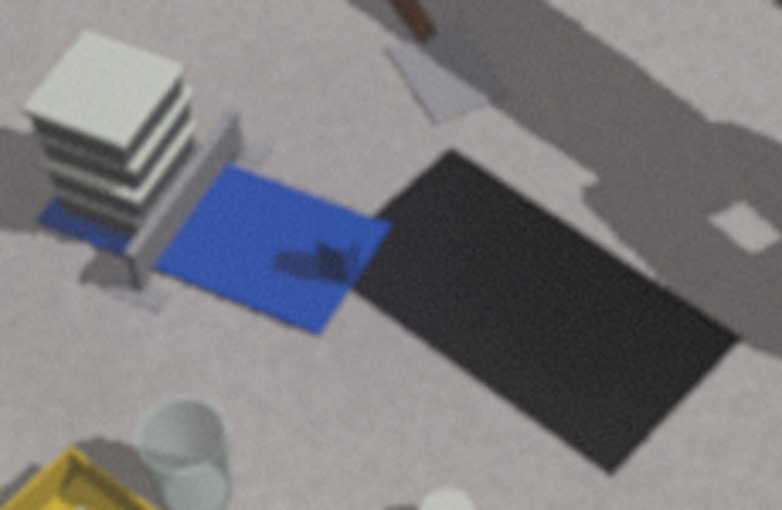

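View pics/c2.png

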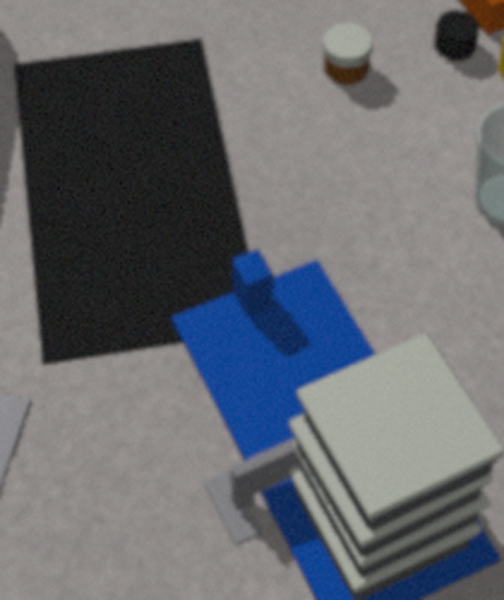

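View pics/c3.png

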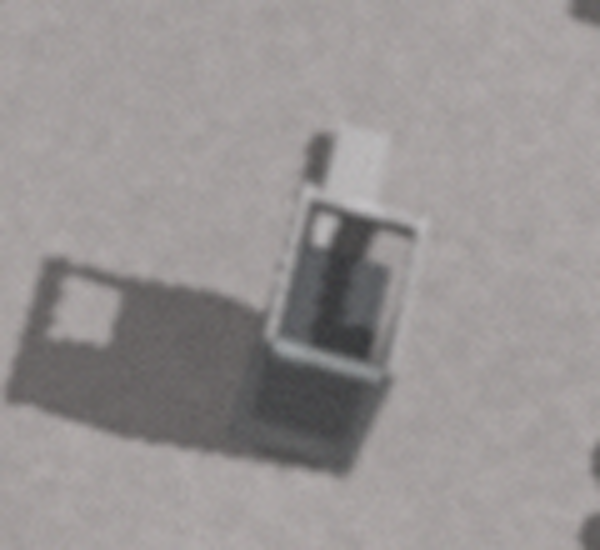

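View pics/c4.png

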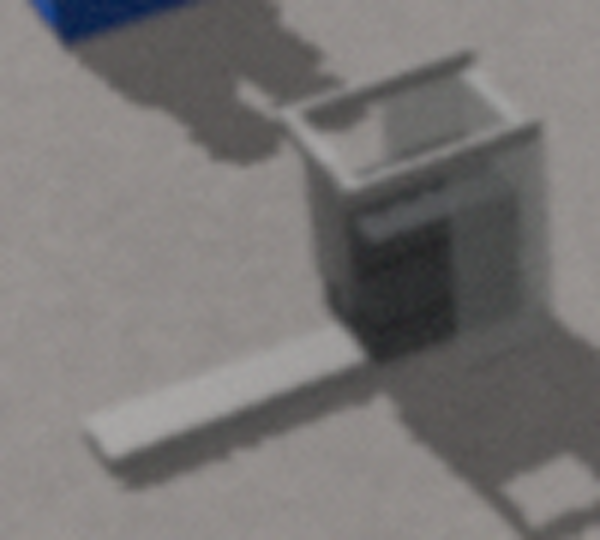

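Run:
```python
from h import *
S=camera_info('scene');D=camera_info('side')
f1=lambda p:(170+p[0]/3.4-.35,150+p[1]/3.4-.35)
f2=lambda p:(220+p[0]/2.4-.3,230+p[1]/2.4-.3)
f3=lambda p:(380+p[0]/5-.4,260+p[1]/5-.4)
f4=lambda p:(200+p[0]/6-.4,120+p[1]/6-.4)
def pr(n,ci,f,ps,z):
    P=np.array([onz(ci,*f(p),z)[:2] for p in ps]);print(n,P.round(4).tolist());return P
pr('mat S',S,f1,[(452,150),(740,338),(612,472),(355,290)],0)
pr('mat D',D,f2,[(202,40),(18,63),(45,362),(248,245)],0)
pr('brd S',S,f1,[(232,165),(393,225),(320,333),(158,268)],.006)
pr('brd D',D,f2,[(174,318),(317,262),(498,560),(374,352)],.006)
a=[(88,30),(186,67),(127,148),(27,108)];b=[(297,393),(424,334),(498,455),(372,517)]
# match orders: try all shifts
for k in range(4):
    print(k,[tuple(np.r_[tri(S,f1(a[i]),D,f2(b[(i+k)%4]))].round(4) if 0 else (tri(S,f1(a[i]),D,f2(b[(i+k)%4]))[0].round(4).tolist(),round(tri(S,f1(a[i]),D,f2(b[(i+k)%4]))[1],4))) for i in range(4)])
pr('grip D',D,f2,[(233,256),(257,250),(272,276),(247,285)],.046)
pr('rail D',D,f4,[(85,425),(115,465)],.010); pr('rail S',S,f3,[(335,128),(388,130)],.01)
pr('dis S',S,f3,[(305,188),(425,217),(385,375),(268,343)],.096)
pr('dis D',D,f4,[(285,112),(350,188),(545,122),(470,55)],.096)
for n,ci in (('scene',S),('side',D)):
    im=cv2.imread(f'pics/{n}0.png');
pr('jar D',D,f2,[(348,45)],.032); pr('jarS',S,lambda p:p,[(302,301)],.032)
```

```text
mat S [[0.3837, -0.178], [0.4273, 0.0888], [0.5703, 0.0649], [0.5327, -0.1674]]
mat D [[0.5706, 0.0665], [0.4266, 0.0929], [0.3794, -0.1768], [0.5375, -0.1337]]
brd S [[0.4863, -0.3097], [0.4722, -0.1738], [0.5804, -0.1648], [0.5935, -0.2982]]
brd D [[0.4692, -0.177], [0.5759, -0.1677], [0.5975, -0.4045], [0.5846, -0.2473]]
0 [([0.5129, -0.3596, 0.1622], np.float64(0.0553)), ([0.5503, -0.3116, 0.158], np.float64(0.0532)), ([0.581, -0.3564, 0.0804], np.float64(0.0566)), ([0.5435, -0.4049, 0.0852], np.float64(0.0604))]
1 [([0.5583, -0.3491, 0.1925], np.float64(0.0005)), ([0.5471, -0.3555, 0.1243], np.float64(0.111)), ([0.5317, -0.3672, 0.037], np.float64(0.0023)), ([0.5451, -0.3594, 0.1315], np.float64(0.1152))]
2 [([0.5555, -0.392, 0.1586], np.float64(0.0522)), ([0.4988, -0.3657, 0.0814], np.float64(0.0577)), ([0.5336, -0.3203, 0.0847], np.float64(0.0632)), ([0.5911, -0.3483, 0.1607], np.float64(0.0557))]
3 [([0.5105, -0.403, 0.1229], np.float64(0.0006)), ([0.5014, -0.321, 0.1211], np.float64(0.0027)), ([0.5831, -0.3103, 0.1211], np.float64(0.0021)), ([0.5893, -0.3934, 0.1206], np.float64(0.0026))]
grip D [[0.5143, -0.1699], [0.5308, -0.1708], [0.5329, -0.1937], [0.5152, -0.1947]]
rail D [[0.4428, 0.2754], [0.448, 0.2512]]
rail S [[0.4543, 0.2524], [0.4428, 0.2737]]
dis S [[0.545, 0.2598], [0.5322, 0.3078], [0.6072, 0.3216], [0.6181, 0.2759]]
dis D [[0.5324, 0.3104], [0.5419, 0.2613], [0.6141, 0.2734], [0.6015, 0.3199]]
jar D [[0.6646, -0.0065]]
jarS [[0.6696, -0.0005]]
```

```bash
cat >> h.py <<'E'
def go(p,head=None,tilt=None):
    "print tool shift to p (world) and z-turn for tool x heading (deg)"
    s=state();T=rot(s['tool_rot']);d=T.inv().apply(np.array(p)-s['tool_pos'])
    x=T.apply([1,0,0]);h=np.degrees(np.arctan2(x[1],x[0]));z=T.apply([0,0,1])
    print('t',round(s['time'],2),'tcp',s['tool_pos'].round(4),'head',h.round(2),'z',z.round(3),'F',s['contact_force'].round(1),'w',round(s['gripper_width'],3))
    print('shift tool',d.round(4),'turn z',None if head is None else round(-np.radians((head-h+180)%360-180),4))
E
python3 -m inch '0 0 -0.025 0 0 0 0;0 0 -0.025 0 0 0 0;-.0248 .0214 0 0 0 0 0;-.0248 .0214 0 0 0 0 0;-.0248 .0214 0 0 0 0 0;-.0248 .0214 0 0 0 0 0;-.0248 .0214 0 0 0 0 0;-.0248 .0214 0 0 0 0 0;-.0248 .0214 0 0 0 0 0;-.0248 .0214 0 0 0 0 0'
```

```text
time: 0.98
tool_pos: [0.2875, 0.3572, 0.2809]
tool_rot: [0.0, 0.803, 0.596, -0.0]
contact_force: [1.0, -0.7, -0.1]
gripper_width: 1.003
```

```bash
python3 -m inch '-.0248 .0214 0 0 0 0 0;-.0248 .0214 0 0 0 0 0;-.0248 .0214 0 0 0 0 0;-.0248 .0214 0 0 0 0 0;-.0248 .0214 0 0 0 0 0;-.0248 .0214 0 0 0 0 0;-.0248 .0214 0 0 0 0 0;-.0248 .0214 0 0 0 0 0;-.0248 .0214 0 0 0 0 0;-.0248 .0214 0 0 0 0 0'
python3 -m inch '-.0248 .0214 0 0 0 0 0;-.0248 .0214 0 0 0 0 0;-.0248 .0214 0 0 0 0 0;-.0248 .0214 0 0 0 0 0;0 0 0 0 0 -0.1 0;0 0 0 0 0 -0.1 0;0 0 0 0 0 -0.1 0;0 0 0 0 0 -0.09 0;0 0 0 0 0 0 0;0 0 0 0 0 0 0'
python3 -c "
from h import *
go([.525,-.1825,.15],95.7)"
```

```text
time: 1.82
tool_pos: [0.4206, 0.0578, 0.2811]
tool_rot: [0.0, 0.803, 0.596, 0.0]
contact_force: [0.6, 0.4, 0.1]
gripper_width: 0.999
time: 2.65
tool_pos: [0.4734, -0.0603, 0.281]
tool_rot: [-0.0, 0.673, 0.74, -0.0]
contact_force: [-0.5, 0.7, -0.4]
gripper_width: 1.0
t 2.65 tcp [ 0.4734 -0.0603  0.281 ] head 95.38 z [-0.001  0.    -1.   ] F [-0.5  0.7 -0.4] w 1.0
shift tool [-0.1265  0.0399  0.1309] turn z -0.0056
```

```bash
python3 -m inch '-.0316 .01 0.015 0 0 0 0;-.0316 .01 0.015 0 0 0 0;-.0316 .01 0.015 0 0 -.0056 0;-.0316 .01 0.015 0 0 0 0;0 0 0 0 0 0 0;0 0 0 0 0 0 0'
python3 - <<'E'
from h import *
ci=camera_info('wrist');im=grab_frame('wrist');cv2.imwrite('pics/w1.png',im);np.save('w1.npy',[ci],allow_pickle=True)
go([.525,-.1825,.15],95.7)
print(proj(ci,[.525,-.1825,.046]))
E
```

```text
time: 3.15
tool_pos: [0.5251, -0.183, 0.2193]
tool_rot: [-0.002, 0.672, 0.741, -0.0]
contact_force: [0.3, 0.6, -0.1]
gripper_width: 1.001
t 3.2 tcp [ 0.5255 -0.1823  0.2206] head 95.71 z [-0.001  0.001 -1.   ] F [0.5 0.1 0.2] w 1.0
shift tool [-0.0003 -0.0004  0.0706] turn z 0.0003
(np.float64(319.4972202787124), np.float64(220.66654740638046))
```

View pics/w1.png

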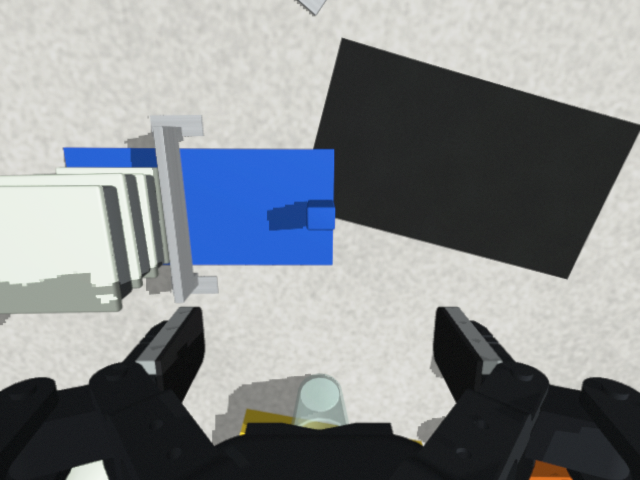

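Run:
```python
from h import *
ci=np.load('w1.npy',allow_pickle=True)[0];im=cv2.imread('pics/w1.png')
for n,ps,z in (('board',[(334,150),(333,265),(185,150),(193,264)],.006),('mat',[(342,38),(640,125),(568,278)],0),('grip',[(321,213)],.046),('bar',[(157,124),(181,302)],.046),('post',[(203,116),(203,135),(217,277),(217,292)],0)):
    print(n,[onz(ci,*p,z)[:2].round(4).tolist() for p in ps])
crop(im,250,130,350,280,4,'c5.png')
```

```text
board [[0.4682, -0.1749], [0.5765, -0.1639], [0.4816, -0.3071], [0.5887, -0.2991]]
mat [[0.3772, -0.178], [0.4222, 0.0912], [0.5691, 0.0693]]
grip [[0.5184, -0.1819]]
bar [[0.4612, -0.3155], [0.6102, -0.297]]
post [[0.4511, -0.2933], [0.4673, -0.2931], [0.6023, -0.2771], [0.6185, -0.2767]]
```

View pics/c5.png

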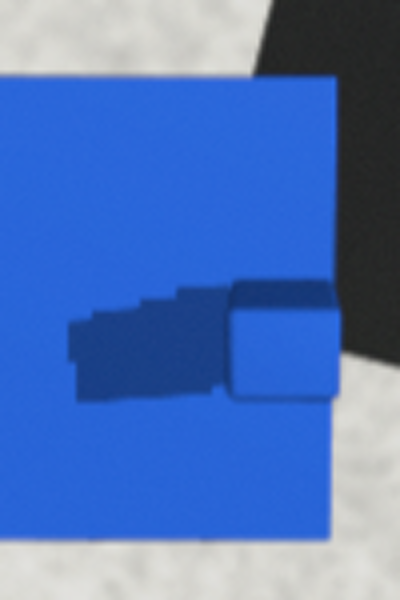

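```bash
python3 -m inch '.001 -.0022 0.03 0 0 0 0;0 0 0.03 0 0 0 0;0 0 0.03 0 0 0 0;0 0 0.03 0 0 0 0;0 0 0.03 0 0 0 0;0 0 0.02 0 0 0 0;0 0 0 0 0 0 0;0 0 0 0 0 0 0'
python3 - <<'E'
from h import *
im=grab_frame('wrist');cv2.imwrite('pics/w2.png',im)
go([.523,-.1815,.012],95.8)
E
```

```text
time: 3.87
tool_pos: [0.5232, -0.1804, 0.0515]
tool_rot: [-0.0, 0.67, 0.742, -0.0]
contact_force: [-0.4, -0.2, 0.6]
gripper_width: 0.999
t 3.92 tcp [ 0.5245 -0.1812  0.0532] head 95.87 z [ 0.002 -0.001 -1.   ] F [ 0.3 -0.2  0.6] w 0.998
shift tool [-0.0001 -0.0016  0.0412] turn z 0.0012
```

View pics/w2.png

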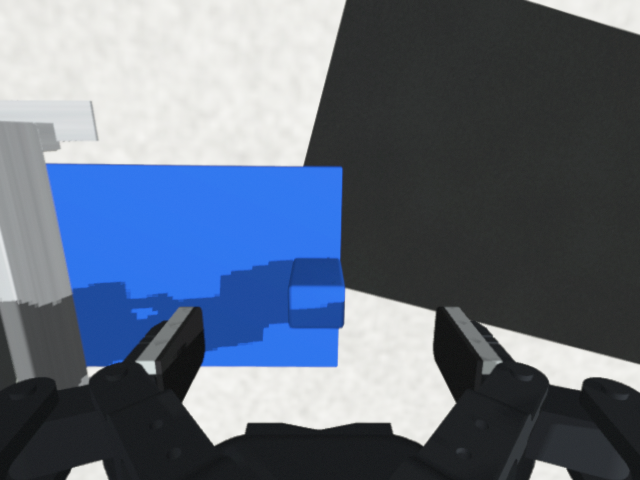

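```bash
python3 -m inch '0 0 0.02 0 0 0 0;0 0 0.02 0 0 0 0;0 0 0 0 0 0 0;0 0 0 0 0 0 .5;0 0 0 0 0 0 1;0 0 0 0 0 0 1;0 0 0 0 0 0 1;0 0 0 0 0 0 1;0 0 0 0 0 0 1;0 0 0 0 0 0 1'
python3 - <<'E'
from h import *
im=grab_frame('wrist');cv2.imwrite('pics/w3.png',im)
go([.523,-.1815,.012],96.3)
E
```

```text
time: 4.75
tool_pos: [0.5243, -0.1817, 0.0127]
tool_rot: [0.001, 0.67, 0.742, 0.0]
contact_force: [-2.1, 0.7, 5.2]
gripper_width: 0.273
t 4.8 tcp [ 0.5242 -0.1816  0.0127] head 95.79 z [ 0.001 -0.    -1.   ] F [-1.7  1.6  5.5] w 0.273
shift tool [ 0.0003 -0.0012  0.0007] turn z -0.0089
```

View pics/w3.png

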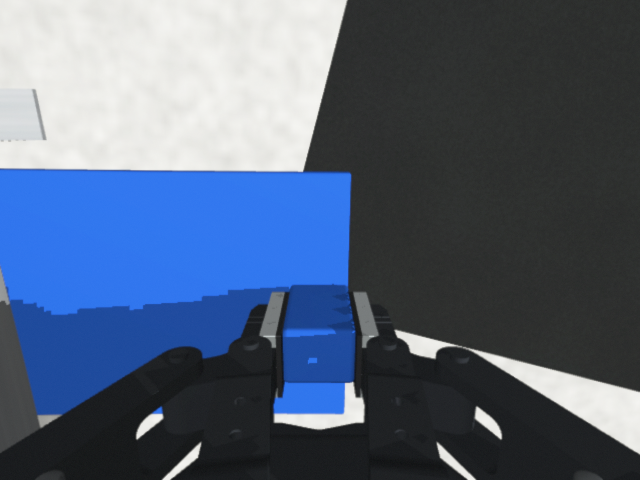

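```bash
python3 -m inch '.002 0 0 0 0 0 1;.004 0 0 0 0 0 1;.005 0 0 0 0 0 1;.005 0 0 0 0 0 1;.005 0 0 0 0 0 1;.005 0 0 0 0 0 1;.005 0 0 0 0 0 1;.005 0 0 0 0 0 1;.005 0 0 0 0 0 1;.005 0 0 0 0 0 1'
python3 -m inch '.005 0 0 0 0 0 1;.005 0 0 0 0 0 1;.005 0 0 0 0 0 1;.005 0 0 0 0 0 1;.005 0 0 0 0 0 1;.004 0 0 0 0 0 1;.003 0 0 0 0 0 1;.002 0 0 0 0 0 1;0 0 0 0 0 0 1'
python3 - <<'E'
from h import *
crop(grab_frame('side'),220,180,460,480,2,'s1.png')
go([.523,-.1815,.012],96.3)
E
```

```text
time: 5.63
tool_pos: [0.5201, -0.138, 0.0127]
tool_rot: [0.003, 0.67, 0.742, -0.001]
contact_force: [2.0, -9.1, 2.5]
gripper_width: 0.276
time: 6.38
tool_pos: [0.5166, -0.1027, 0.0127]
tool_rot: [0.002, 0.67, 0.742, 0.0]
contact_force: [1.2, -3.8, 5.5]
gripper_width: 0.27
t 6.43 tcp [ 0.5166 -0.1027  0.0127] head 95.85 z [ 0.003 -0.002 -1.   ] F [ 0.7 -3.3  5.6] w 0.272
shift tool [-0.0791 -0.0016  0.0008] turn z -0.0079
```

View pics/s1.png

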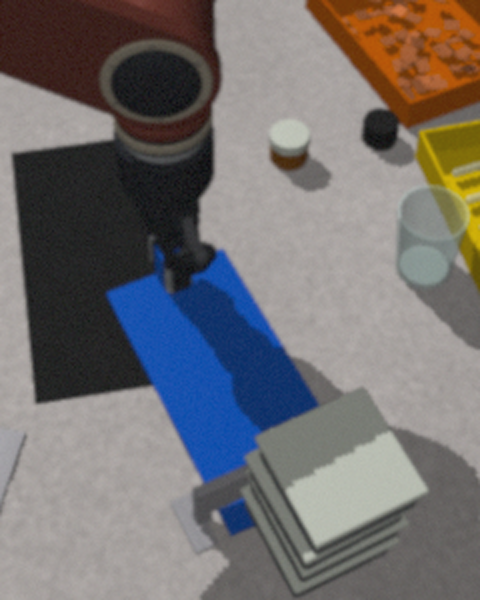

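```bash
python3 -m inch '.002 0 0 0 0 0 1;.004 0 0 0 0 0 1;.004 0 0 0 0 0 1;.004 0 0 0 0 0 1;.004 0 0 0 0 0 1;.004 0 0 0 0 0 1;.004 0 0 0 0 0 1;.004 0 0 0 0 0 1;.004 0 0 0 0 0 1;.004 0 0 0 0 0 1'
python3 -m inch '.005 0 0 0 0 0 1;.005 0 0 0 0 0 1;.005 0 0 0 0 0 1;.005 0 0 0 0 0 1;.005 0 0 0 0 0 1;.005 0 0 0 0 0 1;.005 0 0 0 0 0 1;.002 0 0 0 0 0 1;0 0 0 0 0 0 1;0 0 0 0 0 0 1'
python3 - <<'E'
from h import *
crop(grab_frame('side'),220,180,460,480,2,'s2.png')
go([.523,-.1815,.012],96.3)
E
```

```text
time: 7.27
tool_pos: [0.5128, -0.0648, 0.0127]
tool_rot: [0.002, 0.67, 0.742, 0.0]
contact_force: [0.1, -3.2, 5.7]
gripper_width: 0.273
time: 8.1
tool_pos: [0.509, -0.0275, 0.0127]
tool_rot: [0.001, 0.67, 0.742, 0.001]
contact_force: [0.6, -0.9, 6.1]
gripper_width: 0.271
t 8.15 tcp [ 0.509  -0.0275  0.0127] head 95.86 z [ 0.003 -0.001 -1.   ] F [-0.2 -1.   5.7] w 0.273
shift tool [-0.1546 -0.0018  0.0008] turn z -0.0077
```

View pics/s2.png

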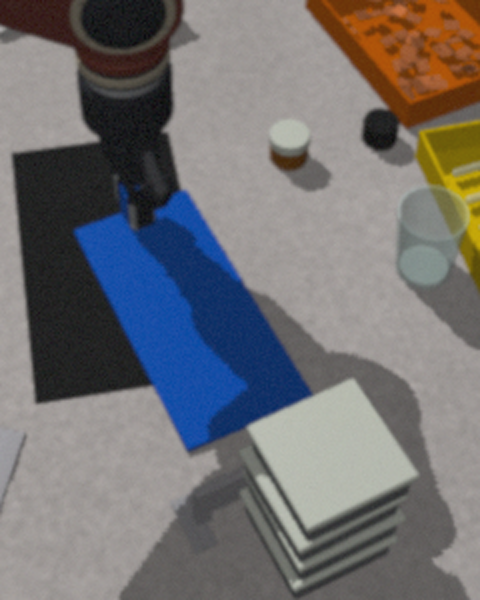

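```bash
python3 -m inch '0 0 0 0 0 0.015 1;0 0 0 0 0 0.03 1;0 0 0 0 0 0.03 1;0 0 0 0 0 0.03 1;0 0 0 0 0 0.03 1;0 0 0 0 0 0.03 1;0 0 0 0 0 0.03 1;0 0 0 0 0 0.03 1;0 0 0 0 0 0.03 1;0 0 0 0 0 0.013 1'
python3 -m inch '.008 -.0034 0 0 0 0 1;.0084 -.0034 0 0 0 0 1;.0084 -.0034 0 0 0 0 1;.0084 -.0034 0 0 0 0 1;.0084 -.0034 0 0 0 0 1;.0084 -.0034 0 0 0 0 1;.0084 -.0034 0 0 0 0 1;.0084 -.0034 0 0 0 0 1;.0084 -.0034 0 0 0 0 1;0 0 0 0 0 0 1'
python3 - <<'E'
from h import *
crop(grab_frame('side'),200,180,460,480,2,'s3.png')
cv2.imwrite('pics/w4.png',grab_frame('wrist'))
go([.4913,.0515,.0127],80.5)
E
```

```text
time: 8.98
tool_pos: [0.5092, -0.0273, 0.0127]
tool_rot: [0.001, 0.763, 0.646, 0.001]
contact_force: [1.5, 0.3, 5.6]
gripper_width: 0.269
time: 9.82
tool_pos: [0.4908, 0.0532, 0.0127]
tool_rot: [0.001, 0.763, 0.647, 0.001]
contact_force: [-1.0, 0.3, 9.0]
gripper_width: 0.274
t 9.92 tcp [0.4907 0.0532 0.0127] head 80.53 z [ 0.002  0.001 -1.   ] F [-0.9  2.6  9.4] w 0.274
shift tool [-0.0015  0.0008 -0.    ] turn z 0.0005
```

View pics/s3.png

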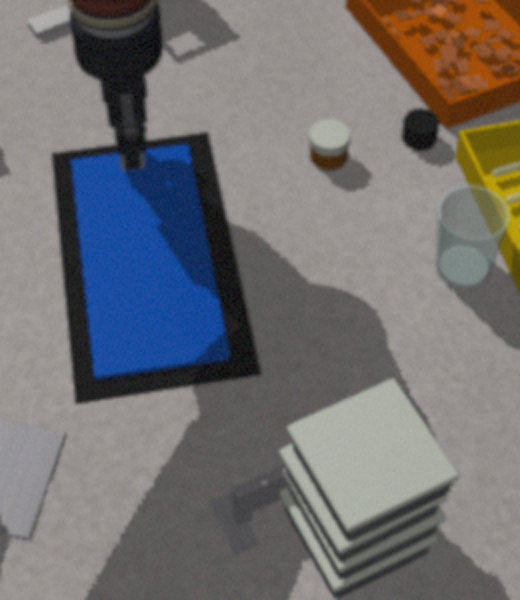

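View pics/w4.png

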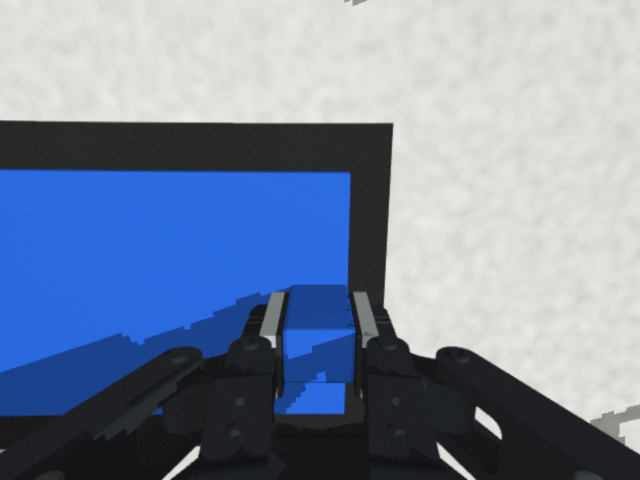

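```bash
python3 -m inch '0 0 0 0 0 0 .5;0 0 0 0 0 0 0;0 0 0 0 0 0 0;0 0 0 0 0 0 0;0 0 -.01 0 0 0 0;0 0 -.025 0 0 0 0;0 0 -.04 0 0 0 0;0 0 -.04 0 0 0 0;0 0 -.04 0 0 0 0;0 0 -.04 0 0 0 0'
python3 -m inch '0 0 -.04 0 0 0 0;0 -.03 -.02 0 0 0 0;0 -.03 0 0 0 0 0;0 0 0 0 0 0 0;0 0 0 0 0 0 0;0 0 0 0 0 0 0;0 0 0 0 0 0 0'
python3 - <<'E'
from h import *
cv2.imwrite('pics/side5.png',grab_frame('side'));cv2.imwrite('pics/scene5.png',grab_frame('scene'))
ci=camera_info('wrist');cv2.imwrite('pics/w5.png',grab_frame('wrist'));np.save('w5.npy',[ci],allow_pickle=True)
go([.4913,.0515,.0127],80.5)
E
```

```text
time: 10.75
tool_pos: [0.4894, 0.0519, 0.2087]
tool_rot: [0.0, 0.763, 0.646, 0.0]
contact_force: [0.5, -0.3, -0.2]
gripper_width: 0.999
time: 11.33
tool_pos: [0.431, 0.0617, 0.2656]
tool_rot: [-0.0, 0.763, 0.646, -0.001]
contact_force: [0.5, -0.1, 0.2]
gripper_width: 0.999
t 11.48 tcp [0.4311 0.0617 0.2656] head 80.46 z [-0.002  0.    -1.   ] F [-0.3  0.1  0.2] w 1.0
shift tool [-0.      0.0615  0.2528] turn z -0.0007
```

View pics/w5.png

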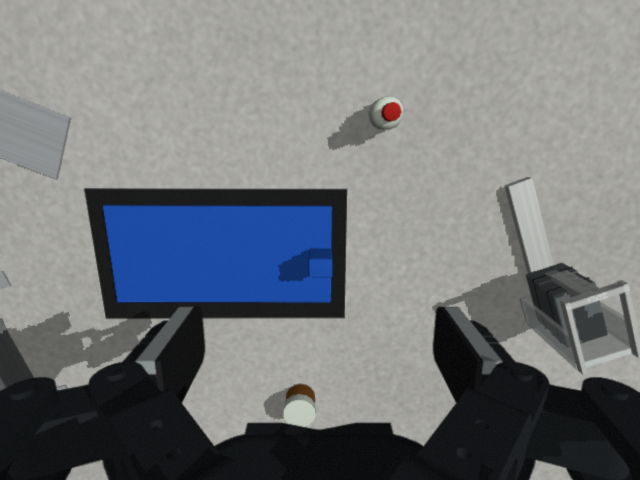

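View pics/side5.png

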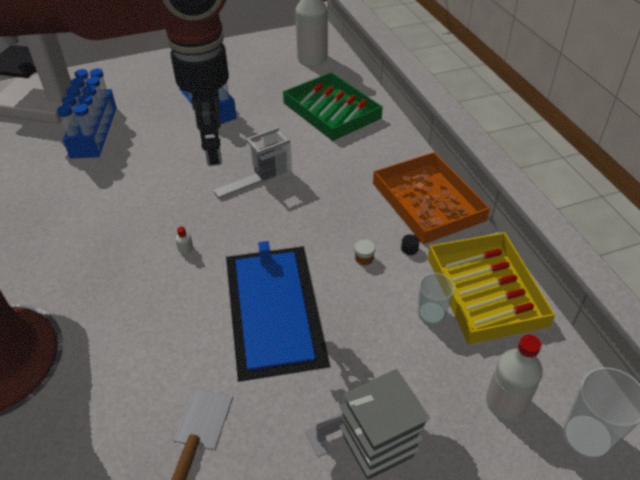

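Run:
```python
from h import *
ci=np.load('w5.npy',allow_pickle=True)[0];im=cv2.imread('pics/w5.png')
crop(im,480,160,640,390,2.6,'c6.png')
s=cv2.imread('pics/side5.png');crop(s,320,350,440,480,4.5,'c7.png')
for n,ps,z in (('board',[(103,206),(332,206),(332,302),(117,302)],.006),('mat',[(85,189),(347,189),(344,317),(107,318)],0),('jar',[(299,411)],.032),('rail',[(507,182),(530,178)],.01),('drop',[(391,112)],.06)):
    P=np.array([onz(ci,*p,z)[:2] for p in ps]);print(n,P.round(4).tolist(),P.mean(0).round(4))
```

```text
board [[0.3979, -0.1619], [0.4371, 0.0741], [0.5457, 0.057], [0.5053, -0.181]] [ 0.4715 -0.0529]
mat [[0.3782, -0.1779], [0.4229, 0.0926], [0.5694, 0.0676], [0.5248, -0.2019]] [ 0.4739 -0.0549]
jar [[0.6618, -0.0006]] [ 6.618e-01 -6.000e-04]
rail [[0.4416, 0.2536], [0.4415, 0.2764]] [0.4415 0.265 ]
drop [[0.3554, 0.136]] [0.3554 0.136 ]
```

View pics/c6.png

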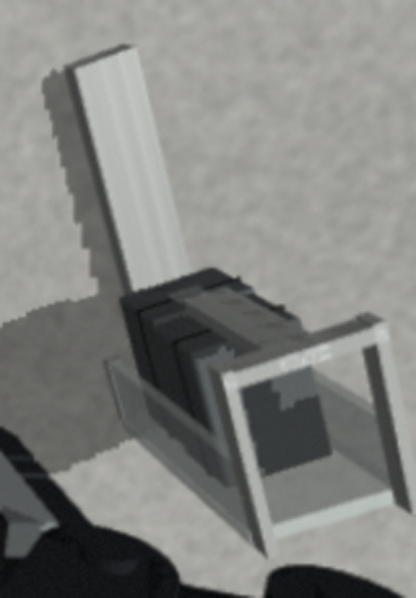

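View pics/c7.png

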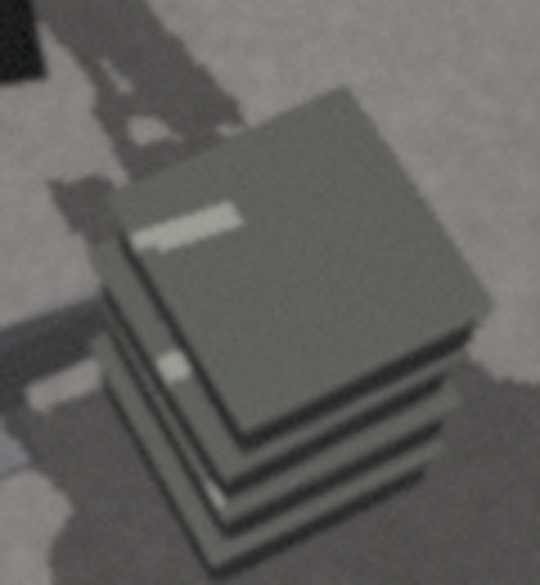

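Run:
```python
from h import *
D=camera_info('side')
B=np.array([.541,-.356]);a=np.radians(-83.5);ex=np.array([np.cos(a),np.sin(a)]);ey=np.array([-ex[1],ex[0]])
for nm,L in (('near',[(245,432),(230,488),(228,525),(212,575)]),('right',[(495,305),(470,350),(460,395),(440,440)]),('left',[(108,195),(90,250),(None),(90,340)])):
  for p,z in zip(L,(.12,.09,.06,.03)):
    if p is None: continue
    q=onz(D,320+p[0]/4.5-.4,350+p[1]/4.5-.4,z)[:2]; print(nm,z,q.round(4),'bay',(ex@(q-B)).round(4),(ey@(q-B)).round(4))
```

```text
near 0.12 [ 0.5099 -0.4019] bay 0.0421 -0.0361
near 0.09 [ 0.5063 -0.4035] bay 0.0433 -0.0398
near 0.06 [ 0.508  -0.4018] bay 0.0418 -0.0379
near 0.03 [ 0.5039 -0.403 ] bay 0.0425 -0.0422
right 0.12 [ 0.5927 -0.391 ] bay 0.0406 0.0474
right 0.09 [ 0.5897 -0.3885] bay 0.0378 0.0447
right 0.06 [ 0.5903 -0.3882] bay 0.0376 0.0453
right 0.03 [ 0.5874 -0.3875] bay 0.0366 0.0425
left 0.12 [ 0.5011 -0.3188] bay -0.0415 -0.0355
left 0.09 [ 0.4958 -0.3185] bay -0.0424 -0.0406
left 0.03 [ 0.4969 -0.3177] bay -0.0431 -0.0395
```

```bash
python3 -m inch '0 0 0 0 0 .12 0;0 0 0 0 0 .12 0;0 0 0 0 0 .12 0;0 0 0 0 0 .12 0;0 0 0 0 0 .12 0;0 0 0 0 0 .12 0;0 0 0 0 0 .12 0;0 0 0 0 0 .12 0;0 0 0 0 0 .12 0;0 0 0 0 0 .12 0'
python3 -m inch '0 0 0 0 0 .12 0;0 0 0 0 0 .12 0;0 0 0 0 0 .12 0;0 0 0 0 0 .12 0;0 0 0 0 0 .12 0;0 0 0 0 0 .12 0;0 0 0 0 0 .12 0;0 0 0 0 0 .12 0;0 0 0 0 0 .12 0;0 0 0 0 0 .12 0'
python3 -m inch '0 0 0 0 0 .12 0;0 0 0 0 0 .12 0;0 0 0 0 0 .12 0;0 0 0 0 0 0 0;0 0 0 0 0 0 0'
python3 -c "
from h import *
go([.447,.263,.2],-77.6);print(state()['joint_pos'].round(2))"
```

```text
time: 12.32
tool_pos: [0.431, 0.0618, 0.2658]
tool_rot: [-0.0, 0.995, 0.099, -0.001]
contact_force: [0.5, 0.4, 0.1]
gripper_width: 1.002
time: 13.15
tool_pos: [0.431, 0.0618, 0.2658]
tool_rot: [0.0, 0.877, -0.48, -0.001]
contact_force: [-0.9, -0.3, 0.7]
gripper_width: 1.001
time: 13.57
tool_pos: [0.431, 0.0618, 0.2659]
tool_rot: [0.0, 0.78, -0.626, -0.0]
contact_force: [-1.4, -0.2, 0.3]
gripper_width: 1.004
t 13.57 tcp [0.431  0.0618 0.2659] head -77.5 z [-0.001  0.    -1.   ] F [-1.4 -0.2  0.3] w 1.004
shift tool [-0.1929 -0.0593  0.0659] turn z 0.0018
[-0.03 -0.44  1.99  0.    1.6   1.32]
```

```bash
python3 -m inch '-.0276 -.0085 0.004 0 0 0 0;-.0276 -.0085 0.004 0 0 0 0;-.0276 -.0085 0.004 0 0 0 0;-.0276 -.0085 0.004 0 0 0 0;-.0276 -.0085 0.004 0 0 0 0;-.0276 -.0085 0.004 0 0 0 0;-.0276 -.0085 0.004 0 0 0 0;0 0 0 0.109 0 0 0;0 0 0 0.109 0 0 0;0 0 0 0.109 0 0 0'
python3 -m inch '0 0 0 0.109 0 0 0;0 0 0 0.109 0 0 0;0 0 0 0.109 0 0 0;0 0 0 0.109 0 0 0;0 0 0 0.109 0 0 0;0 0 0 0 0 0 0;0 0 0 0 0 0 0;0 0 0 0 0 0 0'
python3 - <<'E'
from h import *
go([.447,.263,.2],-77.6);print(state()['joint_pos'].round(2))
ci=camera_info('wrist');cv2.imwrite('pics/w6.png',grab_frame('wrist'));np.save('w6.npy',[ci],allow_pickle=True)
E
```

```text
time: 14.4
tool_pos: [0.4483, 0.2641, 0.2377]
tool_rot: [-0.128, 0.77, -0.617, 0.103]
contact_force: [0.0, -1.3, 0.5]
gripper_width: 1.0
time: 15.07
tool_pos: [0.4483, 0.2636, 0.2399]
tool_rot: [-0.329, 0.706, -0.568, 0.265]
contact_force: [0.2, 0.2, 0.1]
gripper_width: 1.0
t 15.07 tcp [0.4483 0.2636 0.2399] head -77.63 z [ 0.748  0.164 -0.643] F [0.2 0.2 0.1] w 1.0
shift tool [0.0003 0.0315 0.0246] turn z -0.0005
[ 0.51 -0.74  2.37 -0.35  0.69  2.04]
```

View pics/w6.png

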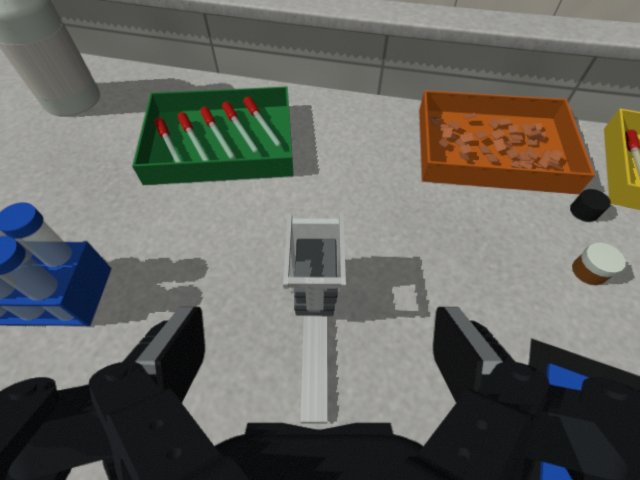

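Run:
```python
from h import *
ci=np.load('w6.npy',allow_pickle=True)[0];im=cv2.imread('pics/w6.png')
crop(im,270,200,360,430,3.4,'c8.png')
for n,ps,z in (('railend',[(301,422),(326,422)],.01),('railfar',[(303,317),(328,317)],.01),('frame',[(286,279),(346,280),(340,218),(292,217)],.096),('jar',[(605,258)],.032)):
    P=np.array([onz(ci,*p,z)[:2] for p in ps]);print(n,P.round(4).tolist(),P.mean(0).round(4))
```

```text
railend [[0.441, 0.2772], [0.4457, 0.2555]] [0.4433 0.2664]
railfar [[0.5378, 0.2991], [0.5433, 0.2738]] [0.5405 0.2864]
frame [[0.5332, 0.3098], [0.5432, 0.2599], [0.6071, 0.2771], [0.5985, 0.3216]] [0.5705 0.2921]
jar [[0.6634, -0.0]] [ 0.6634 -0.    ]
```

View pics/c8.png

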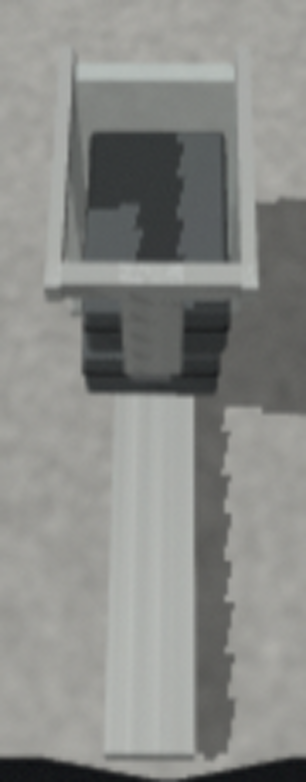

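Run:
```python
from h import *
e=np.array([.978,.208,0]);O=np.array([.5705,.2934,0])
go(O+e*-.104+[0,0,.089]);go(O+e*-.012+[0,0,.012])
```

```text
t 15.12 tcp [0.4488 0.2637 0.2408] head -77.65 z [ 0.749  0.164 -0.642] F [-0.2  0.6  0.5] w 0.999
shift tool [-0.0036  0.1027  0.1138] turn z None
t 15.12 tcp [0.4488 0.2637 0.2408] head -77.65 z [ 0.749  0.164 -0.642] F [-0.2  0.6  0.5] w 0.999
shift tool [-0.003   0.1027  0.2338] turn z None
```

```bash
python3 -m inch '-.001 .025 .03 0 0 0 0;-.001 .026 .03 0 0 0 0;-.001 .026 .03 0 0 0 0;0 .026 .024 0 0 0 0;0 0 .03 0 0 0 0;0 0 .03 0 0 0 0;0 0 0 0 0 0 0;0 0 0 0 0 0 0'
python3 - <<'E'
from h import *
e=np.array([.978,.208,0]);O=np.array([.5705,.2934,0])
go(O+e*-.012+[0,0,.012])
cv2.imwrite('pics/w7.png',grab_frame('wrist'));crop(grab_frame('side'),180,90,340,230,4.5,'s7.png')
E
```

```text
time: 15.78
tool_pos: [0.5145, 0.2788, 0.05]
tool_rot: [-0.326, 0.708, -0.569, 0.262]
contact_force: [0.0, -0.2, 0.3]
gripper_width: 1.0
t 15.78 tcp [0.5145 0.2788 0.05  ] head -77.61 z [ 0.743  0.163 -0.65 ] F [ 0.  -0.2  0.3] w 1.0
shift tool [-0.0024 -0.0009  0.0596] turn z None
```

View pics/w7.png

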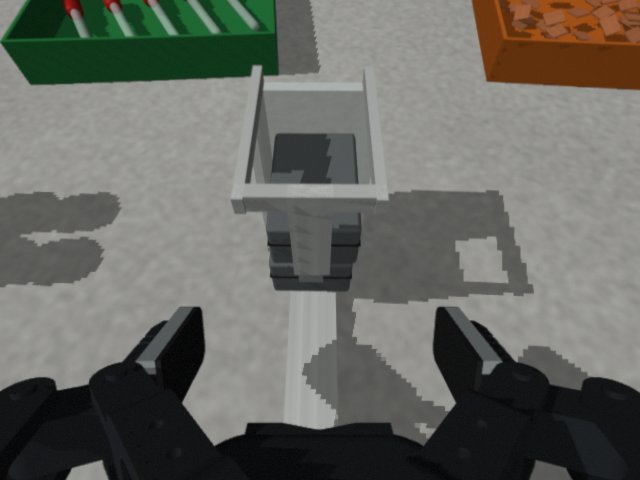

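View pics/s7.png

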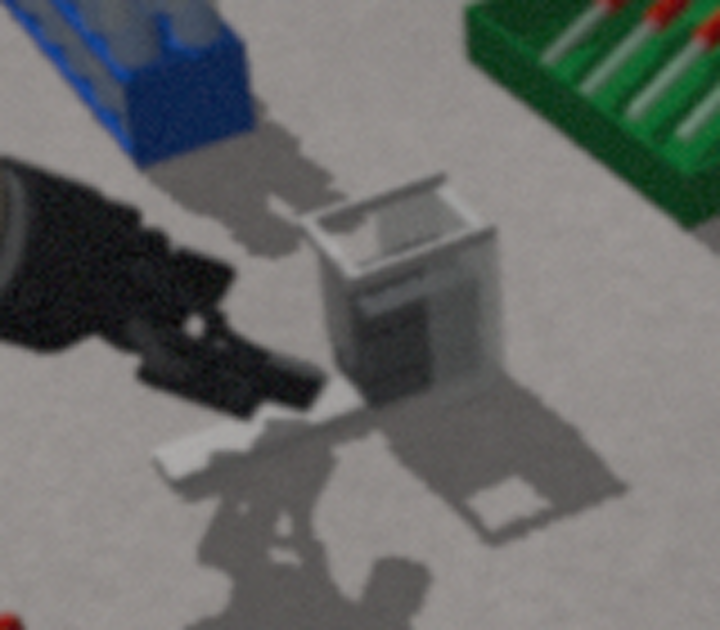

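```bash
python3 -m inch '-.0025 0 .02 0 0 0 0;0 0 .02 0 0 0 0;0 0 .012 0 0 0 0;0 0 .007 0 0 0 0;0 0 0 0 0 0 0;0 0 0 0 0 0 0'
python3 - <<'E'
from h import *
e=np.array([.978,.208,0]);O=np.array([.5705,.2934,0])
go(O+e*-.012+[0,0,.012])
cv2.imwrite('pics/w8.png',grab_frame('wrist'));crop(grab_frame('side'),180,90,340,230,4.5,'s8.png')
E
```

```text
time: 16.38
tool_pos: [0.5568, 0.286, 0.0296]
tool_rot: [-0.322, 0.713, -0.57, 0.25]
contact_force: [0.4, 0.1, -0.0]
gripper_width: 0.998
t 16.38 tcp [0.5568 0.286  0.0296] head -76.97 z [ 0.724  0.175 -0.667] F [ 0.4  0.1 -0. ] w 0.998
shift tool [-0.0042  0.0111  0.014 ] turn z None
```

View pics/w8.png

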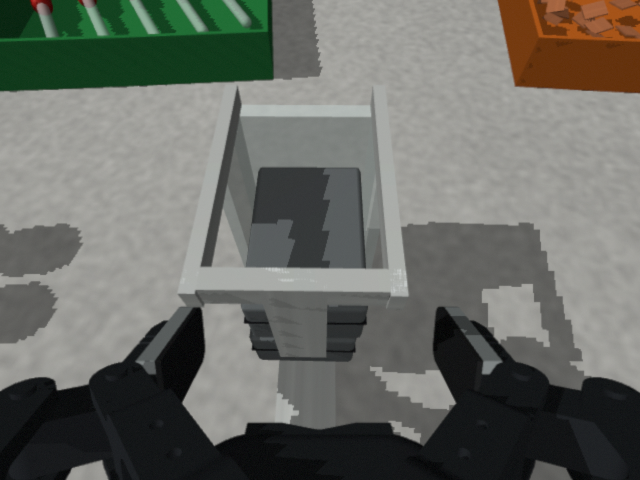

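View pics/s8.png

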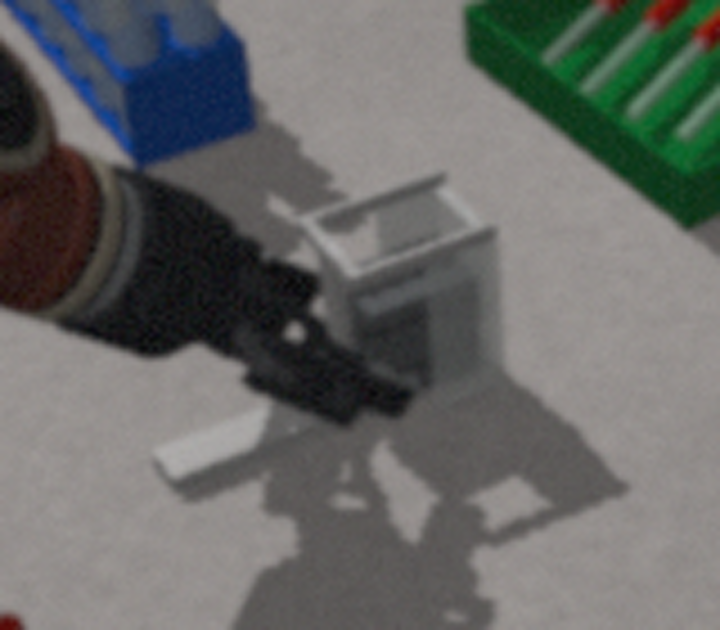

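```bash
python3 -c "
from h import *
print(state()['joint_pos'].round(3))"
```

```text
[ 0.415 -0.01   2.239 -1.024  0.155  2.723]
```

```bash
python3 -m inch '0 0 -.02 0 0 0 0;0 0 -.02 0 0 0 0;0 0 0 -.05 0 0 0;0 0 0 -.05 0 0 0;0 0 0 0 0 0 0;0 0 0 0 0 0 0'
cat >> h.py <<'E'
def goR(p,az,tilt,flip=1):
    "full pose: tool z leaning along azimuth az (deg) by tilt (deg) from down, jaws level; tool x heading az-90"
    s=state();T=rot(s['tool_rot']);a,t=np.radians([az,tilt])
    z=np.array([np.sin(t)*np.cos(a),np.sin(t)*np.sin(a),-np.cos(t)]);x=flip*np.array([np.sin(a),-np.cos(a),0]);y=np.cross(z,x)
    G=R.from_matrix(np.stack([x,y,z],1));d=T.inv()*G
    print('t',round(s['time'],2),'tcp',s['tool_pos'].round(4),'z',T.apply([0,0,1]).round(3),'F',s['contact_force'].round(1),'w',round(s['gripper_width'],3),'j',s['joint_pos'].round(2))
    print('shift(old axes)',T.inv().apply(np.array(p)-s['tool_pos']).round(4),'turn',d.as_rotvec().round(4),'shift(after turn)',G.inv().apply(np.array(p)-s['tool_pos']).round(4))
e=np.array([.978,.208,0]);O=np.array([.5705,.2934,0])
E
python3 -c "
from h import *
goR(O+e*-.018+[0,0,.012],12,42)"
```

```text
time: 16.98
tool_pos: [0.5282, 0.2786, 0.056]
tool_rot: [-0.289, 0.727, -0.581, 0.225]
contact_force: [-0.8, -0.3, -0.4]
gripper_width: 0.999
t 16.98 tcp [0.5282 0.2786 0.056 ] z [ 0.662  0.159 -0.732] F [-0.8 -0.3 -0.4] w 0.999 j [ 0.42 -0.15  2.26 -0.42  0.31  2.12]
shift(old axes) [-0.0048  0.0106  0.0503] turn [-0.0163  0.018   0.0057] shift(after turn) [-0.0056  0.0098  0.0504]
```

```bash
python3 -m inch '-.005 .0098 0 -.016 .018 .006 0;0 0 .01 0 0 0 0;0 0 .015 0 0 0 0;0 0 .015 0 0 0 0;0 0 .010 0 0 0 0;0 0 0 0 0 0 0;0 0 0 0 0 0 0'
python3 - <<'E'
from h import *
goR(O+e*-.018+[0,0,.012],12,42)
cv2.imwrite('pics/w9.png',grab_frame('wrist'));crop(grab_frame('side'),180,90,340,230,4.5,'s9.png')
E
```

```text
time: 17.57
tool_pos: [0.5512, 0.2882, 0.0095]
tool_rot: [-0.277, 0.726, -0.588, 0.224]
contact_force: [-0.3, -0.9, 0.3]
gripper_width: 1.001
t 17.57 tcp [0.5512 0.2882 0.0095] z [ 0.651  0.138 -0.746] F [-0.3 -0.9  0.3] w 1.001 j [ 0.43  0.03  2.19 -0.63  0.25  2.35]
shift(old axes) [-0.0011 -0.0031 -0.0006] turn [ 0.0048 -0.0005  0.0006] shift(after turn) [-0.0011 -0.0031 -0.0006]
```

View pics/w9.png

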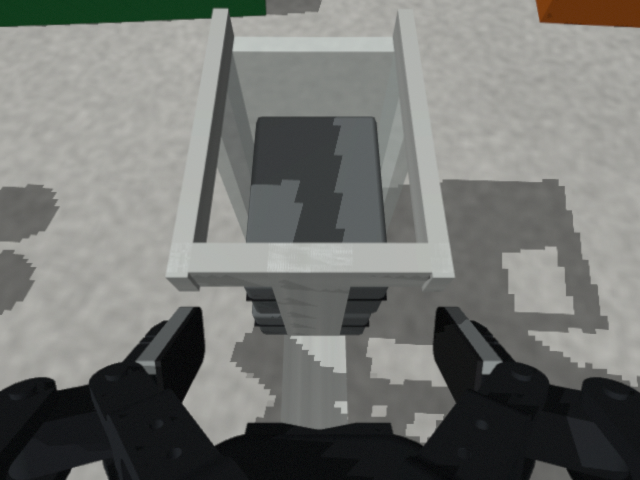

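View pics/s9.png

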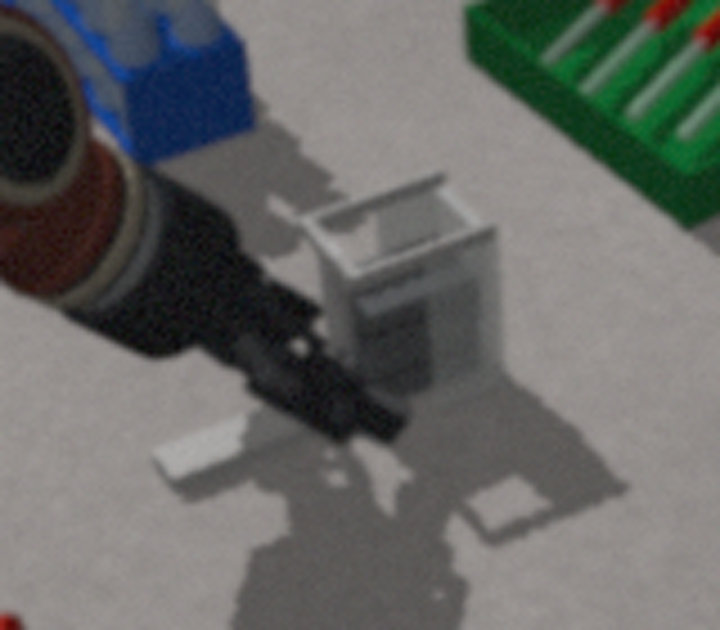

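```bash
python3 -m inch '-.0008 -.002 .002 0 0 0 0;0 0 0 0 0 0 0.3;0 0 0 0 0 0 0.6;0 0 0 0 0 0 1;0 0 0 0 0 0 1;0 0 0 0 0 0 1;0 0 0 0 0 0 1;0 0 0 0 0 0 1;0 0 0 0 0 0 1'
python3 - <<'E'
from h import *
goR(O+e*-.018+[0,0,.012],12,42)
cv2.imwrite('pics/w10.png',grab_frame('wrist'))
E
```

```text
time: 18.42
tool_pos: [0.5552, 0.2902, 0.0112]
tool_rot: [-0.278, 0.726, -0.588, 0.225]
contact_force: [-1.1, -0.5, 2.3]
gripper_width: 0.457
t 18.42 tcp [0.5552 0.2902 0.0112] z [ 0.653  0.139 -0.744] F [-1.1 -0.5  2.3] w 0.457 j [ 0.43  0.04  2.18 -0.63  0.25  2.35]
shift(old axes) [ 0.0001  0.0012 -0.0022] turn [ 0.0019  0.0002 -0.0002] shift(after turn) [ 0.0001  0.0012 -0.0022]
```

View pics/w10.png

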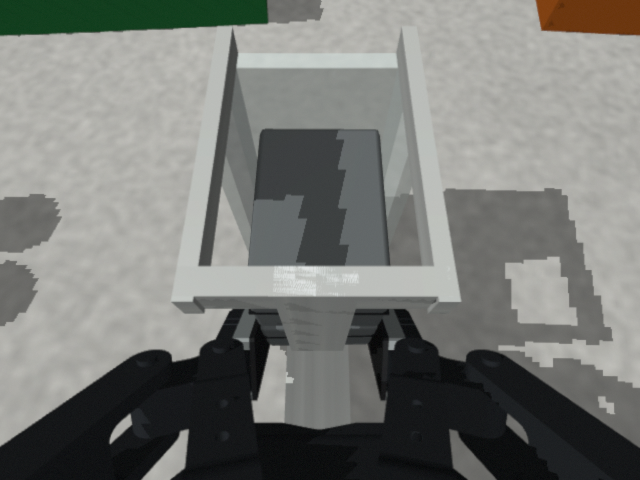

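```bash
python3 -m inch '0 .0022 -.002 0 0 0 1;0 .0037 -.0033 0 0 0 1;0 .0037 -.0033 0 0 0 1;0 .0037 -.0033 0 0 0 1;0 .0037 -.0033 0 0 0 1;0 .0037 -.0033 0 0 0 1;0 .0037 -.0033 0 0 0 1;0 .0037 -.0033 0 0 0 1'
python3 - <<'E'
from h import *
goR(O+e*-.018+[0,0,.012],12,42)
cv2.imwrite('pics/w11.png',grab_frame('wrist'))
E
```

```text
time: 19.13
tool_pos: [0.5178, 0.2823, 0.0111]
tool_rot: [-0.278, 0.726, -0.588, 0.225]
contact_force: [0.7, 0.3, 3.3]
gripper_width: 0.453
t 19.13 tcp [0.5178 0.2823 0.0111] z [ 0.653  0.139 -0.744] F [0.7 0.3 3.3] w 0.453 j [ 0.45 -0.05  2.27 -0.66  0.26  2.4 ]
shift(old axes) [ 0.0001 -0.0273  0.0233] turn [ 0.0019  0.0003 -0.    ] shift(after turn) [ 0.0001 -0.0272  0.0234]
```

View pics/w11.png

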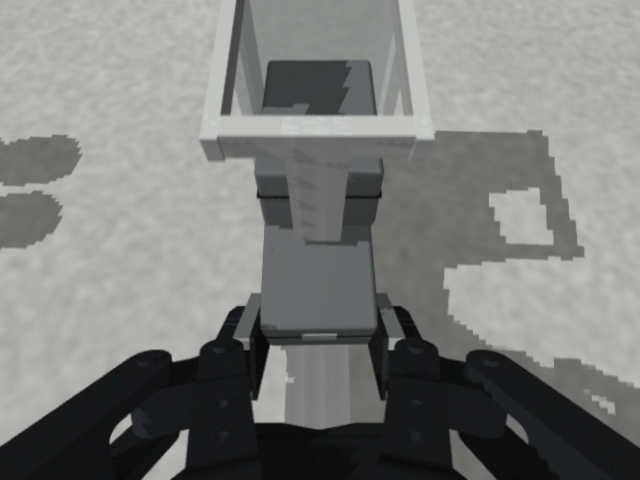

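```bash
python3 -m inch '0 .0037 -.0033 0 0 0 1;0 .0037 -.0033 0 0 0 1;0 .0037 -.0033 0 0 0 1;0 .0037 -.0033 0 0 0 1;0 .0037 -.0033 0 0 0 1;0 .0037 -.0033 0 0 0 1;0 .0037 -.0033 0 0 0 1;0 .0037 -.0033 0 0 0 1;0 .0037 -.0033 0 0 0 1;0 .0037 -.0033 0 0 0 1'
python3 -m inch '0 .0037 -.0033 0 0 0 1;0 .0022 -.002 0 0 0 1;0 0 0 0 0 0 1'
python3 - <<'E'
from h import *
goR(O+e*-.018+[0,0,.012],12,42)
cv2.imwrite('pics/w12.png',grab_frame('wrist'))
E
```

```text
time: 20.02
tool_pos: [0.4694, 0.272, 0.0111]
tool_rot: [-0.278, 0.726, -0.588, 0.225]
contact_force: [0.4, 0.9, 5.3]
gripper_width: 0.457
time: 20.27
tool_pos: [0.4614, 0.2704, 0.0111]
tool_rot: [-0.278, 0.726, -0.588, 0.225]
contact_force: [-1.7, -0.8, 7.4]
gripper_width: 0.453
t 20.27 tcp [0.4614 0.2704 0.0111] z [ 0.653  0.139 -0.744] F [-1.7 -0.8  7.4] w 0.453 j [ 0.49 -0.19  2.39 -0.69  0.29  2.45]
shift(old axes) [ 0.0003 -0.0701  0.0618] turn [0.0016 0.0006 0.0002] shift(after turn) [ 0.0002 -0.07    0.0619]
```

View pics/w12.png

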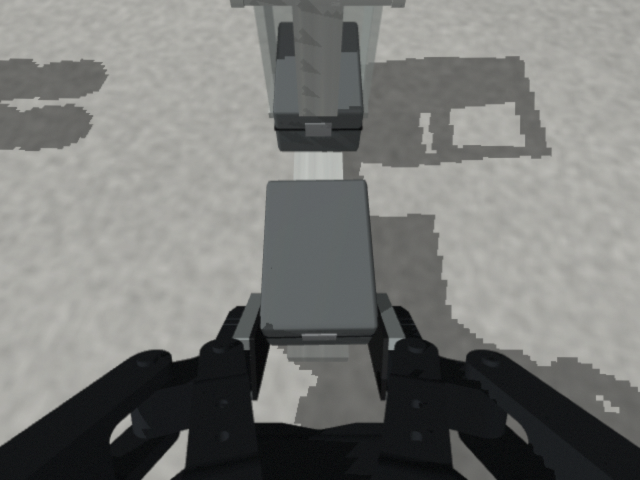

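```bash
python3 -m inch '0 0 0 0 0 0 .5;0 0 0 0 0 0 0;0 0 0 0 0 0 0;0 0 0 0 0 0 0;0 0 -.02 0 0 0 0;0 0 -.035 0 0 0 0;0 0 -.035 0 0 0 0;0 0 -.03 0 0 0 0;0 0 0 -.09 0 0 0;0 0 0 -.09 0 0 0'
python3 -m inch '0 0 0 -.09 0 0 0;0 0 0 -.09 0 0 0;0 0 0 -.09 0 0 0;0 0 0 -.09 0 0 0;0 0 0 -.09 0 0 0;0 0 0 -.09 0 0 0;0 0 0 0 0 0 0;0 0 0 0 0 0 0'
python3 - <<'E'
from h import *
goR(O+e*-.0958+[0,0,.09],12,0)
ci=camera_info('wrist');cv2.imwrite('pics/w13.png',grab_frame('wrist'));np.save('w13.npy',[ci],allow_pickle=True)
E
```

```text
time: 21.15
tool_pos: [0.3832, 0.2546, 0.1031]
tool_rot: [-0.215, 0.748, -0.605, 0.171]
contact_force: [0.5, -1.2, -0.0]
gripper_width: 1.005
time: 21.82
tool_pos: [0.3846, 0.2535, 0.0983]
tool_rot: [-0.004, 0.777, -0.63, 0.003]
contact_force: [-0.7, 0.4, -0.9]
gripper_width: 1.002
t 21.82 tcp [0.3846 0.2535 0.0983] z [ 0.01   0.001 -1.   ] F [-0.7  0.4 -0.9] w 1.002 j [ 0.42 -0.24  2.11 -0.    1.26  1.79]
shift(old axes) [-0.0005 -0.0942  0.0092] turn [-0.0098 -0.0007 -0.0011] shift(after turn) [-0.0003 -0.0943  0.0083]
```

View pics/w13.png

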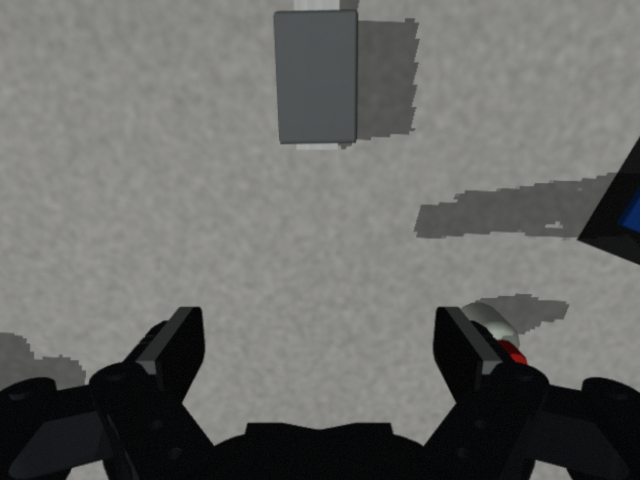

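Run:
```python
from h import *
ci=np.load('w13.npy',allow_pickle=True)[0]
P=np.array([onz(ci,*p,.038)[:2] for p in [(275,11),(357,11),(356,143),(279,143)]]);print(P.round(4),P.mean(0))
v=P[0]-P[3];print(np.degrees(np.arctan2(v[1],v[0])))
v=P[1]-P[2];print(np.degrees(np.arctan2(v[1],v[0])))
goR([*P.mean(0),.09],12,0)
```

```text
[[0.5014 0.2981]
 [0.5093 0.2609]
 [0.4519 0.2475]
 [0.4438 0.2858]] [0.47659059 0.27305535]
12.057919618262444
13.147325413740182
t 21.87 tcp [0.3838 0.2534 0.0981] z [ 0.01   0.001 -1.   ] F [-0.9  0.2 -0. ] w 0.996 j [ 0.42 -0.24  2.12 -0.    1.26  1.79]
shift(old axes) [-0.     -0.0947  0.009 ] turn [-0.0097 -0.0007 -0.0007] shift(after turn) [ 0.0001 -0.0948  0.0081]
```

```bash
python3 -m inch '0 -.024 0 -.0097 0 0 0;0 -.024 0 0 0 0 0;0 -.024 0 0 0 0 0;0 -.0225 0 0 0 0 0;0 0 .03 0 0 0 0;0 0 .03 0 0 0 0;0 0 .02 0 0 0 0;0 0 .009 0 0 0 0;0 0 0 0 0 0 0;0 0 0 0 0 0 0.4'
python3 -m inch '0 0 0 0 0 0 1;0 0 0 0 0 0 1;0 0 0 0 0 0 1;0 0 0 0 0 0 1;0 0 0 0 0 0 1;0 0 0 0 0 0 1'
python3 - <<'E'
from h import *
goR(O+e*-.0958+[0,0,.09],12,0)
ci=camera_info('wrist');cv2.imwrite('pics/w14.png',grab_frame('wrist'))
E
```

```text
time: 22.7
tool_pos: [0.4763, 0.2734, 0.0107]
tool_rot: [-0.0, 0.777, -0.629, 0.0]
contact_force: [0.2, 0.2, 0.2]
gripper_width: 0.881
time: 23.2
tool_pos: [0.4783, 0.274, 0.0123]
tool_rot: [-0.002, 0.777, -0.629, 0.001]
contact_force: [-1.0, 0.7, 6.9]
gripper_width: 0.459
t 23.2 tcp [0.4783 0.274  0.0123] z [ 0.004  0.001 -1.   ] F [-1.   0.7  6.9] w 0.459 j [ 0.39  0.12  1.94 -0.    1.08  1.75]
shift(old axes) [ 0.0001  0.0013 -0.0777] turn [-0.0037  0.0004 -0.0003] shift(after turn) [ 0.0002  0.0016 -0.0777]
```

View pics/w14.png

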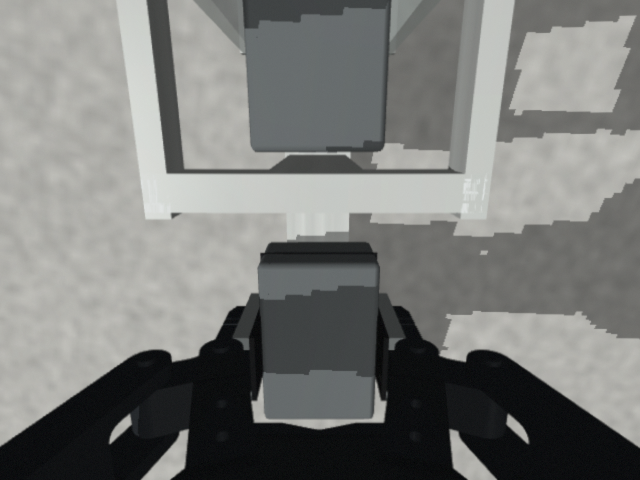

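```bash
python3 -m inch '0 0 -.01 0 0 0 1;0 0 -.02 0 0 0 1;0 0 -.025 0 0 0 1;0 0 -.025 0 0 0 1;0 0 -.02 0 0 0 1;.015 .004 0 0 0 0 1;.0301 .0079 0 0 0 0 1;.0301 .0079 0 0 0 0 1;.0301 .0079 0 0 0 0 1;.0301 .0079 0 0 0 0 1'
python3 -m inch '.0301 .0079 0 0 0 0 1;.0301 .0079 0 0 0 0 1;.0301 .0079 0 0 0 0 1;.0301 .0079 0 0 0 0 1;.0301 .0079 0 0 0 0 1;.0301 .0079 0 0 0 0 1;.0301 .0079 0 0 0 0 1;.0301 .0079 0 0 0 0 1;.015 .004 0 0 0 0 1;0 0 0 0 0 0 1'
python3 -m inch '0 0 0 0 0 -.119 1;0 0 0 0 0 -.119 1;0 0 0 0 0 -.119 1;0 0 0 0 0 -.119 1;0 0 0 0 0 -.119 1;0 0 0 0 0 -.119 1;0 0 0 0 0 -.119 1;0 0 0 0 0 -.119 1;0 0 0 0 0 -.119 1;0 0 0 0 0 -.119 1'
python3 - <<'E'
from h import *
go([.4586,-.130,.009],-9.5)
ci=camera_info('wrist');cv2.imwrite('pics/w15.png',grab_frame('wrist'));np.save('w15.npy',[ci],allow_pickle=True)
E
```

```text
time: 24.08
tool_pos: [0.4696, 0.1323, 0.1107]
tool_rot: [-0.0, 0.777, -0.629, 0.0]
contact_force: [-0.0, 0.5, -0.4]
gripper_width: 0.456
time: 24.92
tool_pos: [0.4572, -0.1334, 0.111]
tool_rot: [0.0, 0.776, -0.631, 0.001]
contact_force: [0.6, 0.8, -0.3]
gripper_width: 0.457
time: 25.75
tool_pos: [0.4573, -0.1295, 0.1104]
tool_rot: [-0.0, 0.997, -0.082, 0.0]
contact_force: [0.6, 0.4, -0.9]
gripper_width: 0.458
t 25.75 tcp [ 0.4573 -0.1295  0.1104] head -9.45 z [ 0.     0.001 -1.   ] F [ 0.6  0.4 -0.9] w 0.458
shift tool [0.0014 0.0003 0.1014] turn z 0.0009
```

View pics/w15.png

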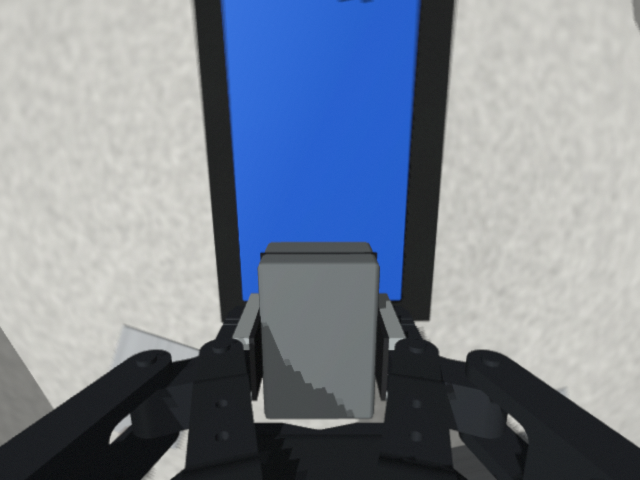

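Run:
```python
from h import *
ci=np.load('w15.npy',allow_pickle=True)[0]
for p in [(243,300),(403,300),(222,1),(418,1)]: print(onz(ci,*p,.006).round(4))
```

```text
[ 0.3982 -0.1631  0.006 ]
[ 0.5077 -0.1812  0.006 ]
[0.4265 0.0162 0.006 ]
[ 0.5343 -0.0017  0.006 ]
```

Consistent with the earlier board estimate (ends within 2 mm). Lower and release.

```bash
python3 -m inch '.0014 0 .02 0 0 0 1;0 0 .025 0 0 0 1;0 0 .025 0 0 0 1;0 0 .015 0 0 0 1;0 0 .008 0 0 0 1;0 0 .005 0 0 0 1;0 0 .003 0 0 0 1;0 0 0 0 0 0 1;0 0 0 0 0 0 1'
python3 - <<'E'
from h import *
go([.4586,-.130,.009],-9.5)
E
```

```text
time: 26.55
tool_pos: [0.4598, -0.1312, 0.0104]
tool_rot: [0.0, 0.996, -0.086, 0.001]
contact_force: [0.3, 0.2, -0.7]
gripper_width: 0.456
t 26.55 tcp [ 0.4598 -0.1312  0.0104] head -9.85 z [ 0.002 -0.001 -1.   ] F [ 0.3  0.2 -0.7] w 0.456
shift tool [-0.0014 -0.0009  0.0014] turn z -0.0062
```

```bash
python3 -m inch '0 0 .001 0 0 0 1;0 0 .001 0 0 0 1;0 0 0 0 0 0 .7;0 0 0 0 0 0 .3;0 0 0 0 0 0 0;0 0 0 0 0 0 0;0 0 0 0 0 0 0;0 0 -.02 0 0 0 0;0 0 -.04 0 0 0 0;0 0 -.04 0 0 0 0'
python3 -m inch '0 0 -.04 0 0 0 0;0 -.02 -.02 0 0 0 0;0 -.03 0 0 0 0 0;0 -.03 0 0 0 0 0;0 0 0 0 0 0 0;0 0 0 0 0 0 0'
python3 - <<'E'
from h import *
go([.4586,-.130,.009],-9.5)
ci=camera_info('wrist');cv2.imwrite('pics/w16.png',grab_frame('wrist'));np.save('w16.npy',[ci],allow_pickle=True)
crop(grab_frame('side'),180,180,460,480,2,'s16.png')
E
```

```text
time: 27.38
tool_pos: [0.457, -0.13, 0.1064]
tool_rot: [-0.001, 0.996, -0.086, -0.002]
contact_force: [1.6, -1.1, 0.8]
gripper_width: 1.002
time: 27.88
tool_pos: [0.4724, -0.0511, 0.1672]
tool_rot: [0.0, 0.996, -0.084, 0.0]
contact_force: [-0.2, 0.4, 0.1]
gripper_width: 0.999
t 27.88 tcp [ 0.4724 -0.0511  0.1672] head -9.68 z [ 0. -0. -1.] F [-0.2  0.4  0.1] w 0.999
shift tool [-0.0004  0.08    0.1583] turn z -0.0031
```

View pics/w16.png

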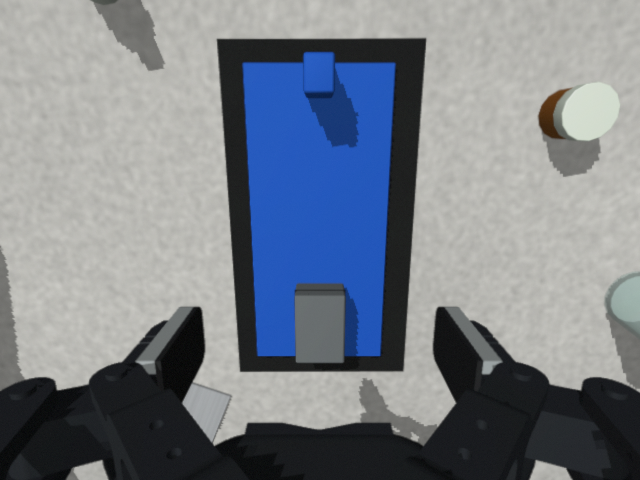

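View pics/s16.png

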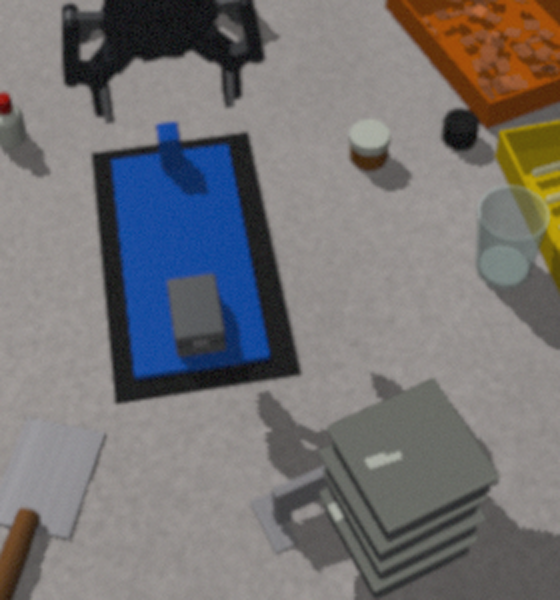

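Run:
```python
from h import *
ci=np.load('w16.npy',allow_pickle=True)[0];im=cv2.imread('pics/w16.png')
hsv=cv2.cvtColor(im,cv2.COLOR_BGR2HSV);m=((im.min(2)>195)).astype(np.uint8);m[:, :530]=0;m[200:]=0
cs,_=cv2.findContours(m,cv2.RETR_EXTERNAL,cv2.CHAIN_APPROX_NONE);c=max(cs,key=cv2.contourArea);print(cv2.minEnclosingCircle(c),cv2.fitEllipse(c))
P=onz(ci,*cv2.fitEllipse(c)[0],.032);print('jar',P)
B=[onz(ci,*p,.034)[:2] for p in [(296,293),(344,293),(344,362),(295,362)]];b=np.mean(B,0);print('box',b)
C=np.array([.472,-.0535]);ex=np.array([-.165,-.986]);ey=np.array([.986,-.165]);print('in board',ex@(b-C),ey@(b-C))
Q=np.array([onz(ci,*p,.006)[:2] for p in [(243,62),(395,62),(381,356),(257,356)]]);print(Q,Q.mean(0))
go([P[0],P[1],.15],-9.5)
```

```text
((590.5, 110.5), 31.31303596496582) ((590.5323486328125, 110.73298645019531), (49.96418380737305, 61.6760139465332), 42.830535888671875)
jar [ 0.66546924 -0.00112234  0.032     ]
box [ 0.45949765 -0.13055935]
in board 0.07804341085752353 0.0003874764049556063
[[ 0.43826035  0.07307204]
 [ 0.5455513   0.05483502]
 [ 0.50628195 -0.18153396]
 [ 0.39741487 -0.16305387]] [ 0.47187712 -0.05417019]
t 27.98 tcp [ 0.4722 -0.0524  0.1669] head -9.83 z [-0. -0. -1.] F [ 0.3 -0.4  0.1] w 0.995
shift tool [ 0.1817 -0.0836  0.0169] turn z -0.0058
```

```bash
python3 -m inch '.03 -.014 .003 0 0 0 0;.03 -.014 .003 0 0 0 0;.03 -.014 .003 0 0 0 0;.03 -.014 .003 0 0 0 0;.03 -.014 .003 0 0 0 0;.0317 -.0136 0.002 0 0 0 0;0 0 0 0 0 0 0;0 0 0 0 0 0 0'
python3 - <<'E'
from h import *
D=camera_info('side');print('stopper',onz(D,410,247,.01))
ci=camera_info('wrist');cv2.imwrite('pics/w17.png',grab_frame('wrist'));np.save('w17.npy',[ci],allow_pickle=True)
go([.6655,-.001,.007],-9.5)
E
```

```text
time: 28.65
tool_pos: [0.6662, -0.0019, 0.1484]
tool_rot: [0.0, 0.996, -0.086, -0.001]
contact_force: [-0.1, -0.8, 0.6]
gripper_width: 1.003
stopper [ 0.7550387  -0.01361216  0.01      ]
t 28.7 tcp [ 0.6655 -0.002   0.1491] head -9.91 z [-0.002 -0.    -1.   ] F [-0.  -0.3 -1.1] w 1.003
shift tool [ 1.000e-04 -1.000e-03  1.421e-01] turn z -0.0071
```

View pics/w17.png

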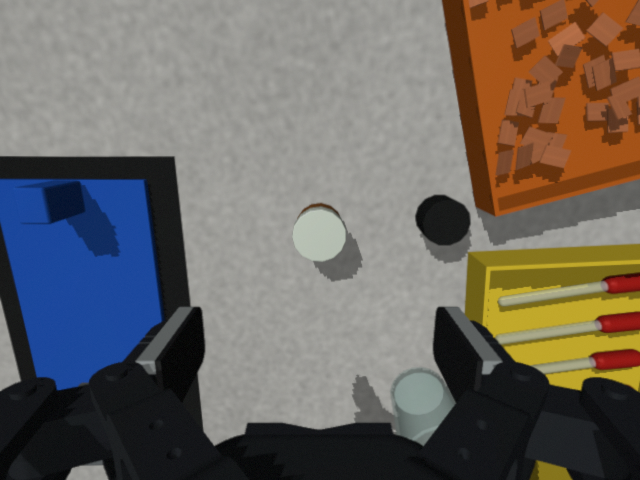

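```bash
python3 - <<'E'
from h import *
ci=np.load('w17.npy',allow_pickle=True)[0]
print('beaker',onz(ci,420,390,.0),onz(ci,425,425,.05)); print('jar',onz(ci,319,234,.032))
E
python3 -m inch '0 0 .02 0 0 0 .25;0 0 .03 0 0 0 .25;0 0 .03 0 0 0 .25;0 0 .02 0 0 0 .25;0 0 0 0 0 0 .25;0 0 0 0 0 0 .25'
python3 - <<'E'
from h import *
cv2.imwrite('pics/w18.png',grab_frame('wrist'));go([.6655,-.001,.007],-9.5)
E
```

```text
beaker [ 0.72738515 -0.16272199  0.        ] [ 0.71942149 -0.15390671  0.05      ]
jar [ 6.66045131e-01 -5.47699963e-04  3.20000000e-02]
time: 29.2
tool_pos: [0.6641, -0.0015, 0.0497]
tool_rot: [0.0, 0.996, -0.086, -0.001]
contact_force: [0.4, -0.5, 0.5]
gripper_width: 0.75
t 29.25 tcp [ 0.6658 -0.0015  0.0519] head -9.89 z [ 0.002 -0.    -1.   ] F [-0.5 -0.5 -0.4] w 0.75
shift tool [-0.0005 -0.0005  0.0449] turn z -0.0068
```

View pics/w18.png

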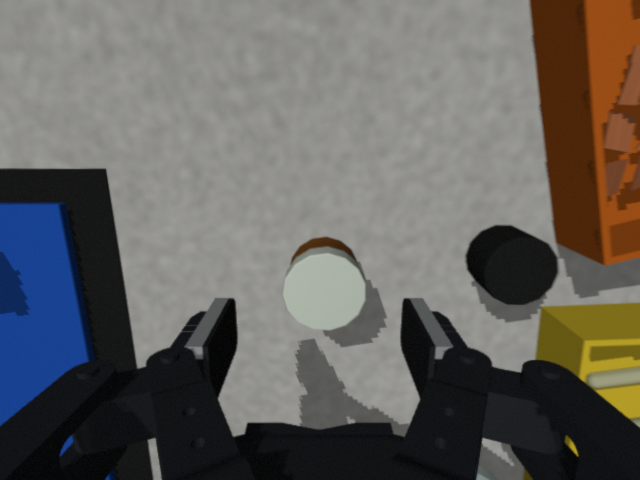

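Jar at (325,290), centred between the pads; stopper at (515,265) well clear of the right finger. Descend and grip.

```bash
python3 -m inch '.001 0 .02 0 0 0 .25;0 0 .015 0 0 0 .25;0 0 .008 0 0 0 .25;0 0 0 0 0 0 .25;0 0 0 0 0 0 .5;0 0 0 0 0 0 1;0 0 0 0 0 0 1;0 0 0 0 0 0 1;0 0 0 0 0 0 1;0 0 0 0 0 0 1'
python3 - <<'E'
from h import *
C=np.array([.472,-.0538]);ex=np.array([-.165,-.986])
cv2.imwrite('pics/w19.png',grab_frame('wrist'));go([*(C-.052*ex),.12],-9.5);print(C-.052*ex)
E
```

```text
time: 30.08
tool_pos: [0.668, -0.001, 0.009]
tool_rot: [0.0, 0.996, -0.086, 0.002]
contact_force: [-0.2, 0.0, 5.6]
gripper_width: 0.424
t 30.13 tcp [ 0.668  -0.001   0.0089] head -9.83 z [ 0.003 -0.    -1.   ] F [ 0.7 -0.3  5.8] w 0.423
shift tool [-0.184   0.0335 -0.1116] turn z -0.0058
[ 0.48058  -0.002528]
```

View pics/w19.png

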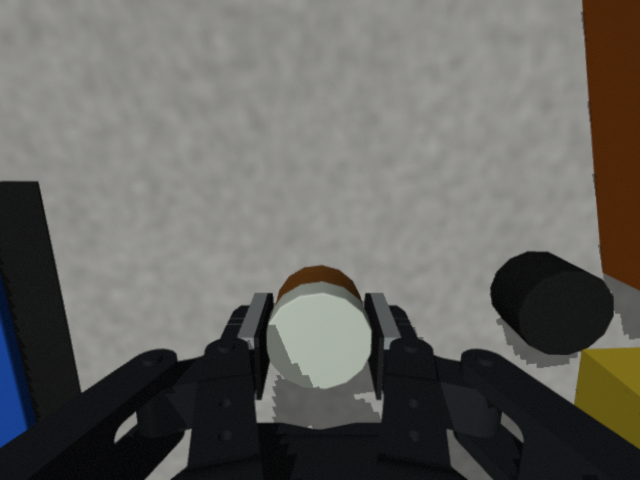

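```bash
python3 -m inch '0 0 -.01 0 0 0 1;0 0 -.03 0 0 0 1;0 0 -.03 0 0 0 1;-.02 .0034 -.02 0 0 0 1;-.03 .0056 0 0 0 0 1;-.03 .0056 0 0 0 0 1;-.03 .0056 0 0 0 0 1;-.03 .0056 0 0 0 0 1;-.024 .0044 0 0 0 0 1;-.02 .0033 0 0 0 0 1'
python3 -m inch '0 0 0 0 0 -.006 1;0 0 0 0 0 0 1'
python3 - <<'E'
from h import *
cv2.imwrite('pics/w20.png',grab_frame('wrist'));go([.4806,-.0025,.0155],-9.5)
E
```

```text
time: 30.97
tool_pos: [0.4772, -0.0023, 0.0966]
tool_rot: [-0.0, 0.996, -0.086, -0.001]
contact_force: [0.2, 0.7, 0.2]
gripper_width: 0.428
time: 31.13
tool_pos: [0.4789, -0.0024, 0.0971]
tool_rot: [-0.0, 0.997, -0.083, 0.0]
contact_force: [0.7, 0.2, 0.3]
gripper_width: 0.425
t 31.18 tcp [ 0.4799 -0.0025  0.0976] head -9.5 z [ 0.001 -0.    -1.   ] F [-0.3  0.2 -1. ] w 0.426
shift tool [ 0.0006 -0.0001  0.0821] turn z 0.0
```

View pics/w20.png

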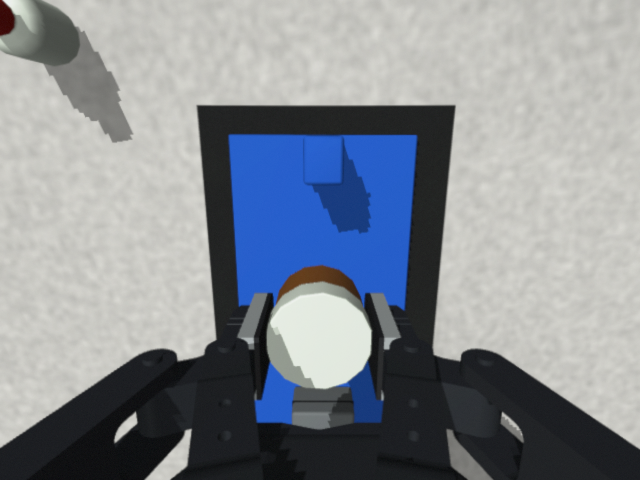

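```bash
python3 -m inch '0 0 .025 0 0 0 1;0 0 .025 0 0 0 1;0 0 .016 0 0 0 1;0 0 .008 0 0 0 1;0 0 .004 0 0 0 1;0 0 .002 0 0 0 1;0 0 .001 0 0 0 1;0 0 0 0 0 0 1'
python3 -c "
from h import *
go([.4806,-.0025,.015],-9.5)"
```

```text
time: 31.85
tool_pos: [0.4809, -0.0026, 0.0173]
tool_rot: [0.0, 0.997, -0.083, 0.001]
contact_force: [0.2, -0.5, -0.8]
gripper_width: 0.421
t 31.85 tcp [ 0.4809 -0.0026  0.0173] head -9.49 z [ 0.002 -0.    -1.   ] F [ 0.2 -0.5 -0.8] w 0.421
shift tool [-0.0003 -0.0001  0.0023] turn z 0.0002
```

```bash
python3 -m inch '0 0 .001 0 0 0 1;0 0 .001 0 0 0 1;0 0 .0005 0 0 0 1;0 0 0 0 0 0 .7;0 0 0 0 0 0 .4;0 0 0 0 0 0 0;0 0 0 0 0 0 0;0 0 0 0 0 0 0;0 0 -.02 0 0 0 0;0 0 -.04 0 0 0 0'
python3 -m inch '0 0 -.04 0 0 0 0;0 0 -.04 0 0 0 0;0 0 -.04 0 0 0 0;0 0 -.03 0 0 0 0;0 -.03 0 0 0 0 0;0 -.03 0 0 0 0 0;0 0 0 0 0 0 0;0 0 0 0 0 0 0'
python3 - <<'E'
from h import *
ci=camera_info('wrist');cv2.imwrite('pics/w21.png',grab_frame('wrist'));np.save('w21.npy',[ci],allow_pickle=True);go(O+e*-.018+[0,0,.23],-78)
E
```

```text
time: 32.68
tool_pos: [0.475, -0.0018, 0.069]
tool_rot: [-0.0, 0.997, -0.083, -0.006]
contact_force: [0.8, 0.6, 0.1]
gripper_width: 1.002
time: 33.35
tool_pos: [0.4895, 0.0577, 0.2238]
tool_rot: [0.0, 0.997, -0.082, 0.0]
contact_force: [0.6, -0.7, -1.1]
gripper_width: 1.0
t 33.4 tcp [0.4893 0.0569 0.2234] head -9.43 z [-0. -0. -1.] F [-0.2 -0.3 -0.5] w 0.997
shift tool [ 0.0246 -0.24   -0.0067] turn z 1.1969
```

View pics/w21.png

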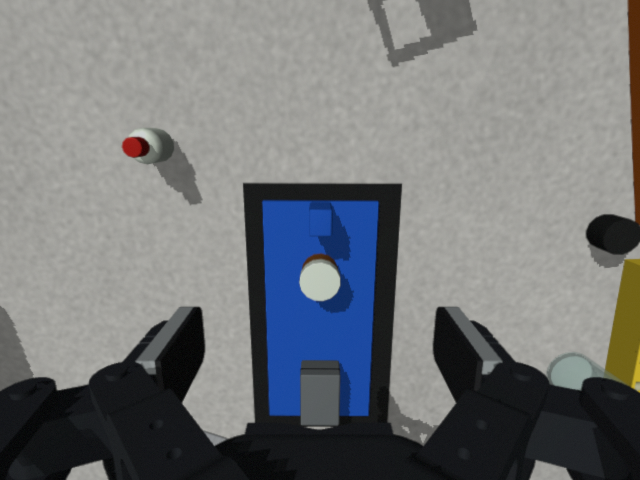

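```bash
python3 -m inch '0 0 0 0 0 .1197 0;0 0 0 0 0 .1197 0;0 0 0 0 0 .1197 0;0 0 0 0 0 .1197 0;0 0 0 0 0 .1197 0;0 0 0 0 0 .1197 0;0 0 0 0 0 .1197 0;0 0 0 0 0 .1197 0;0 0 0 0 0 .1197 0;0 0 0 0 0 .1197 0'
python3 -c "
from h import *
go(O+e*-.15+[0,0,.22],-78)"
```

```text
time: 34.23
tool_pos: [0.4893, 0.0557, 0.2232]
tool_rot: [0.0, 0.774, -0.633, -0.0]
contact_force: [-1.0, -0.3, 0.3]
gripper_width: 0.999
t 34.23 tcp [0.4893 0.0557 0.2232] head -78.5 z [-0. -0. -1.] F [-1.  -0.3  0.3] w 0.999
shift tool [-0.2155  0.023   0.0032] turn z -0.0088
```

```bash
python3 -m inch '-.0308 .0033 0 0 0 -.0088 0;-.0308 .0033 0 0 0 0 0;-.0308 .0033 0 0 0 0 0;-.0308 .0033 0 0 0 0 0;-.0308 .0033 0 0 0 0 0;-.0308 .0033 0 0 0 0 0;-.0307 .0033 0 0 0 0 0;0 0 0 0.1 0 0 0;0 0 0 0.1 0 0 0;0 0 0 0.1 0 0 0'
python3 -m inch '0 0 0 0.1 0 0 0;0 0 0 0.1 0 0 0;0 0 0 0.1 0 0 0;0 0 0 0.1 0 0 0;0 0 0 0.033 0 0 0;0 0 0 0 0 0 0;0 0 0 0 0 0 0'
python3 -c "
from h import *
goR(O+e*-.098+[0,0,.101],12,42)"
```

```text
time: 35.07
tool_pos: [0.4214, 0.262, 0.2235]
tool_rot: [-0.118, 0.77, -0.619, 0.095]
contact_force: [-0.3, -0.4, -0.0]
gripper_width: 0.999
time: 35.65
tool_pos: [0.4208, 0.2615, 0.2232]
tool_rot: [-0.279, 0.728, -0.585, 0.225]
contact_force: [0.5, -0.2, -0.3]
gripper_width: 0.996
t 35.65 tcp [0.4208 0.2615 0.2232] z [ 0.653  0.143 -0.744] F [ 0.5 -0.2 -0.3] w 0.996 j [ 0.52 -0.74  2.36 -0.27  0.84  1.98]
shift(old axes) [0.0003 0.0407 0.1277] turn [0.0006 0.004  0.0054] shift(after turn) [-0.      0.0408  0.1276]
```

```bash
python3 -m inch '0 .0136 .03 0 .004 .005 0;0 .0136 .03 0 0 0 0;0 .0136 .03 0 0 0 0;0 0 .03 0 0 0 0;0 0 .03 0 0 0 0;0 0 .03 0 0 0 0;0 0 0 0 0 0 0;0 0 0 0 0 0 0'
python3 - <<'E'
from h import *
goR(O+e*-.0165+[0,0,.0115],12,42)
cv2.imwrite('pics/w22.png',grab_frame('wrist'))
E
```

```text
time: 36.32
tool_pos: [0.5095, 0.28, 0.0597]
tool_rot: [-0.276, 0.726, -0.588, 0.225]
contact_force: [0.3, -0.6, -0.5]
gripper_width: 1.003
t 36.32 tcp [0.5095 0.28   0.0597] z [ 0.651  0.136 -0.747] F [ 0.3 -0.6 -0.5] w 1.003 j [ 0.45 -0.19  2.28 -0.46  0.37  2.19]
shift(old axes) [-0.0005 -0.0023  0.0666] turn [ 0.0056 -0.0019  0.0004] shift(after turn) [-0.0004 -0.0019  0.0666]
```

View pics/w22.png

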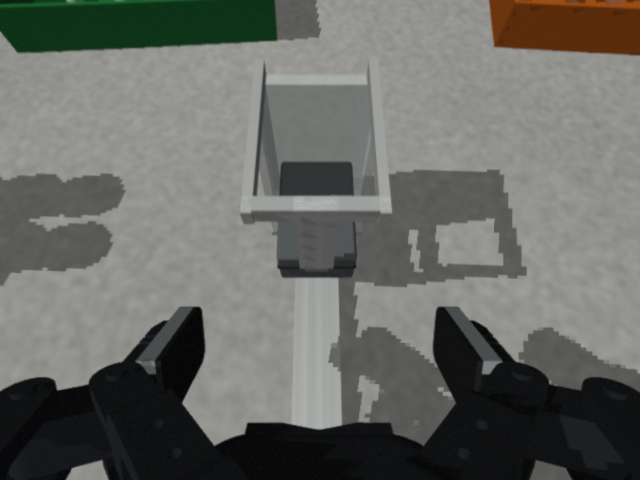

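One box left, centred at column 317 (jaw centre 318). Advance and grip.

```bash
python3 -m inch '0 -.001 .02 0 0 0 0;0 -.001 .02 0 0 0 0;0 0 .016 0 0 0 0;0 0 .009 0 0 0 0;0 0 0 0 0 0 0;0 0 0 0 0 0 0'
python3 - <<'E'
from h import *
goR(O+e*-.0165+[0,0,.0115],12,42)
E
python3 -m inch '0 0 0 0 0 0 0.3;0 0 0 0 0 0 0.6;0 0 0 0 0 0 1;0 0 0 0 0 0 1;0 0 0 0 0 0 1;0 0 0 0 0 0 1;0 0 0 0 0 0 1;0 0 0 0 0 0 1'
python3 - <<'E'
from h import *
goR(O+e*-.0165+[0,0,.0115],12,42)
cv2.imwrite('pics/w23.png',grab_frame('wrist'))
E
```

```text
time: 36.87
tool_pos: [0.5542, 0.291, 0.0185]
tool_rot: [-0.28, 0.725, -0.587, 0.226]
contact_force: [0.0, -1.0, -0.2]
gripper_width: 1.005
t 36.87 tcp [0.5542 0.291  0.0185] z [ 0.657  0.141 -0.74 ] F [ 0.  -1.  -0.2] w 1.005 j [ 0.43  0.02  2.19 -0.62  0.26  2.33]
shift(old axes) [0.0011 0.0048 0.0051] turn [-0.0041  0.0012  0.0001] shift(after turn) [0.0011 0.0047 0.0051]
time: 37.53
tool_pos: [0.554, 0.2911, 0.017]
tool_rot: [-0.28, 0.726, -0.587, 0.226]
contact_force: [-1.3, -0.9, 6.3]
gripper_width: 0.458
t 37.53 tcp [0.554  0.2911 0.017 ] z [ 0.656  0.141 -0.741] F [-1.3 -0.9  6.3] w 0.458 j [ 0.43  0.02  2.19 -0.62  0.25  2.34]
shift(old axes) [0.0012 0.0036 0.0042] turn [-0.0028  0.0016  0.0006] shift(after turn) [0.0012 0.0036 0.0042]
```

View pics/w23.png

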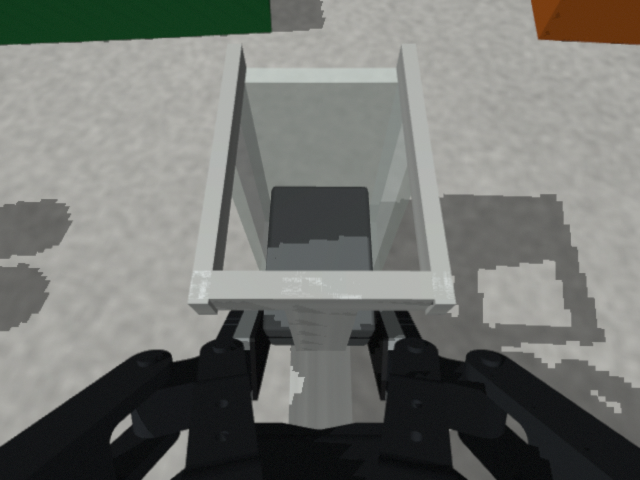

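```bash
python3 -m inch '0 .0022 -.002 0 0 0 1;0 .0037 -.0033 0 0 0 1;0 .0037 -.0033 0 0 0 1;0 .0037 -.0033 0 0 0 1;0 .0037 -.0033 0 0 0 1;0 .0037 -.0033 0 0 0 1;0 .0037 -.0033 0 0 0 1;0 .0037 -.0033 0 0 0 1;0 .0037 -.0033 0 0 0 1;0 .0037 -.0033 0 0 0 1'
python3 -m inch '0 .0037 -.0033 0 0 0 1;0 .0037 -.0033 0 0 0 1;0 .0037 -.0033 0 0 0 1;0 .0037 -.0033 0 0 0 1;0 .0037 -.0033 0 0 0 1;0 .0037 -.0033 0 0 0 1;0 .0037 -.0033 0 0 0 1;0 .0037 -.0033 0 0 0 1;0 .0037 -.0033 0 0 0 1;0 0 0 0 0 0 1'
python3 - <<'E'
from h import *
goR(O+e*-.0165+[0,0,.0115],12,42)
cv2.imwrite('pics/w24.png',grab_frame('wrist'))
E
```

```text
time: 38.42
tool_pos: [0.5072, 0.2812, 0.017]
tool_rot: [-0.28, 0.725, -0.587, 0.226]
contact_force: [0.3, 0.4, 6.0]
gripper_width: 0.453
time: 39.25
tool_pos: [0.4634, 0.2721, 0.017]
tool_rot: [-0.28, 0.726, -0.586, 0.226]
contact_force: [-1.6, 0.6, 7.0]
gripper_width: 0.453
t 39.25 tcp [0.4634 0.2721 0.017 ] z [ 0.657  0.142 -0.741] F [-1.6  0.6  7. ] w 0.453 j [ 0.49 -0.2   2.39 -0.68  0.3   2.43]
shift(old axes) [ 0.0016 -0.065   0.0663] turn [-0.0039  0.0023  0.001 ] shift(after turn) [ 0.0014 -0.0653  0.0661]
```

View pics/w24.png

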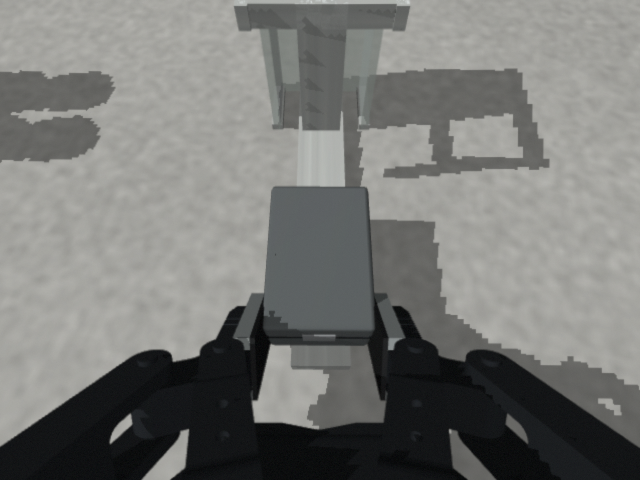

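```bash
python3 -m inch '0 0 0 0 0 0 .5;0 0 0 0 0 0 0;0 0 0 0 0 0 0;0 0 0 0 0 0 0;0 0 -.02 0 0 0 0;0 0 -.035 0 0 0 0;0 0 -.035 0 0 0 0;0 0 -.025 0 0 0 0;0 0 0 -.09 0 0 0;0 0 0 -.09 0 0 0'
python3 -m inch '0 0 0 -.09 0 0 0;0 0 0 -.09 0 0 0;0 0 0 -.09 0 0 0;0 0 0 -.09 0 0 0;0 0 0 -.09 0 0 0;0 0 0 -.1 0 0 0;0 0 0 0 0 0 0;0 0 0 0 0 0 0'
python3 - <<'E'
from h import *
ci=camera_info('wrist');cv2.imwrite('pics/w25.png',grab_frame('wrist'));np.save('w25.npy',[ci],allow_pickle=True)
goR(O+e*-.093+[0,0,.09],12,0)
E
```

```text
time: 40.13
tool_pos: [0.387, 0.2559, 0.1024]
tool_rot: [-0.215, 0.748, -0.604, 0.171]
contact_force: [1.6, -1.0, -0.9]
gripper_width: 1.004
time: 40.8
tool_pos: [0.3887, 0.2551, 0.0992]
tool_rot: [-0.001, 0.777, -0.629, 0.001]
contact_force: [0.1, -0.4, -0.2]
gripper_width: 0.995
t 40.85 tcp [0.3879 0.255  0.0991] z [ 0.003  0.    -1.   ] F [ 0.2 -0.2 -0.2] w 0.999 j [ 0.42 -0.23  2.1  -0.    1.26  1.78]
shift(old axes) [ 0.0005 -0.0936  0.0094] turn [-0.0032 -0.0005  0.0006] shift(after turn) [ 0.0004 -0.0936  0.0091]
```

View pics/w25.png

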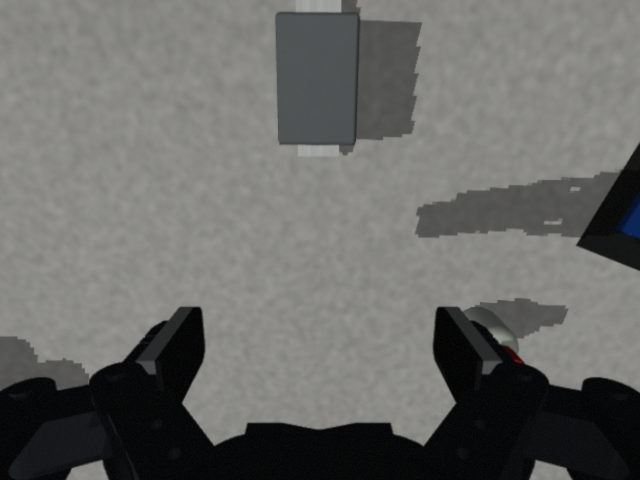

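```bash
python3 - <<'E'
from h import *
ci=np.load('w25.npy',allow_pickle=True)[0]
P=np.array([onz(ci,*p,.038)[:2] for p in [(277,13),(358,13),(357,144),(279,144)]]);print(P.mean(0))
goR([*P.mean(0),.09],12,0)
E
python3 -m inch '0 -.024 0 -.003 0 0 0;0 -.024 0 0 0 0 0;0 -.024 0 0 0 0 0;0 -.021 0 0 0 0 0;0 0 .03 0 0 0 0;0 0 .03 0 0 0 0;0 0 .02 0 0 0 0;0 0 .0095 0 0 0 0;0 0 0 0 0 0 0;0 0 0 0 0 0 0.4'
python3 -m inch '0 0 0 0 0 0 1;0 0 0 0 0 0 1;0 0 0 0 0 0 1;0 0 0 0 0 0 1;0 0 0 0 0 0 1;0 0 0 0 0 0 1'
python3 - <<'E'
from h import *
goR(O+e*-.0958+[0,0,.09],12,0)
C=np.array([.472,-.0538]);ex=np.array([-.165,-.986]);t=C+.008*ex;print(t);go([*t,.11],-78)
E
```

```text
[0.47976718 0.27410934]
t 40.85 tcp [0.3879 0.255  0.0991] z [ 0.003  0.    -1.   ] F [ 0.2 -0.2 -0.2] w 0.999 j [ 0.42 -0.23  2.1  -0.    1.26  1.78]
shift(old axes) [ 0.0005 -0.0938  0.0094] turn [-0.0032 -0.0005  0.0006] shift(after turn) [ 0.0004 -0.0938  0.0091]
time: 41.68
tool_pos: [0.4789, 0.2749, 0.0111]
tool_rot: [-0.0, 0.778, -0.629, 0.0]
contact_force: [0.6, -0.2, 0.2]
gripper_width: 0.884
time: 42.18
tool_pos: [0.4809, 0.2754, 0.0127]
tool_rot: [-0.002, 0.777, -0.629, 0.001]
contact_force: [-0.3, 0.6, 6.1]
gripper_width: 0.46
t 42.18 tcp [0.4809 0.2754 0.0127] z [ 0.004  0.001 -1.   ] F [-0.3  0.6  6.1] w 0.46 j [ 0.39  0.12  1.93 -0.    1.08  1.75]
shift(old axes) [ 0.001   0.0041 -0.0773] turn [-0.0038  0.0007  0.0009] shift(after turn) [ 0.0011  0.0044 -0.0773]
[ 0.47068  -0.061688]
t 42.18 tcp [0.4809 0.2754 0.0127] head -77.95 z [ 0.004  0.001 -1.   ] F [-0.3  0.6  6.1] w 0.46
shift tool [ 0.3275  0.08   -0.0978] turn z 0.0009
```

```bash
python3 -m inch '0 0 -.01 0 0 0 1;0 0 -.02 0 0 0 1;0 0 -.025 0 0 0 1;0 0 -.025 0 0 0 1;0 0 -.02 0 0 0 1;.015 .004 0 0 0 0 1;.03 .0073 0 0 0 0 1;.03 .0073 0 0 0 0 1;.03 .0073 0 0 0 0 1;.03 .0073 0 0 0 0 1'
python3 -m inch '.03 .0073 0 0 0 0 1;.03 .0073 0 0 0 0 1;.03 .0073 0 0 0 0 1;.03 .0073 0 0 0 0 1;.03 .0073 0 0 0 0 1;.03 .0073 0 0 0 0 1;.0125 .003 0 0 0 0 1;0 0 0 0 0 0 1'
python3 -m inch '0 0 0 0 0 -.119 1;0 0 0 0 0 -.119 1;0 0 0 0 0 -.119 1;0 0 0 0 0 -.119 1;0 0 0 0 0 -.119 1;0 0 0 0 0 -.119 1;0 0 0 0 0 -.119 1;0 0 0 0 0 -.119 1;0 0 0 0 0 -.119 1;0 0 0 0 0 -.119 1'
python3 - <<'E'
from h import *
go([.4707,-.0617,.009],-9.5)
ci=camera_info('wrist');cv2.imwrite('pics/w26.png',grab_frame('wrist'));np.save('w26.npy',[ci],allow_pickle=True)
crop(grab_frame('side'),180,180,460,480,2,'s26.png')
E
```

```text
time: 43.02
tool_pos: [0.4746, 0.1346, 0.111]
tool_rot: [-0.0, 0.778, -0.629, 0.0]
contact_force: [-0.0, 0.4, -0.9]
gripper_width: 0.452
time: 43.68
tool_pos: [0.4693, -0.0647, 0.1111]
tool_rot: [-0.0, 0.776, -0.63, 0.001]
contact_force: [0.7, -0.4, -0.2]
gripper_width: 0.459
time: 44.52
tool_pos: [0.4693, -0.0612, 0.1107]
tool_rot: [-0.0, 0.997, -0.082, 0.0]
contact_force: [-0.0, -0.3, -1.1]
gripper_width: 0.46
t 44.52 tcp [ 0.4693 -0.0612  0.1107] head -9.38 z [ 0.     0.001 -1.   ] F [-0.  -0.3 -1.1] w 0.46
shift tool [0.0014 0.0003 0.1017] turn z 0.0022
```

View pics/w26.png

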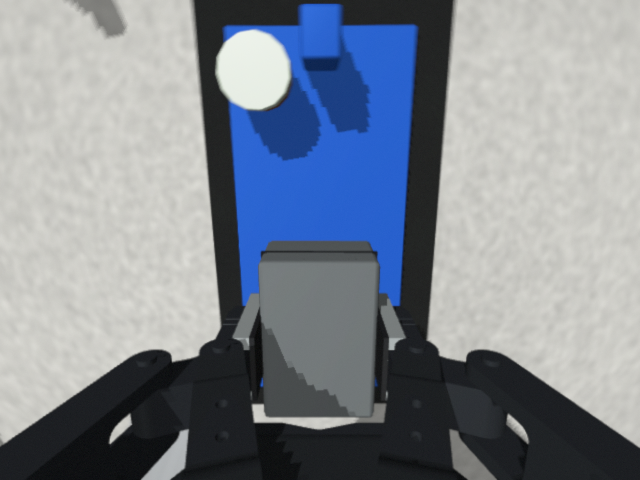

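View pics/s26.png

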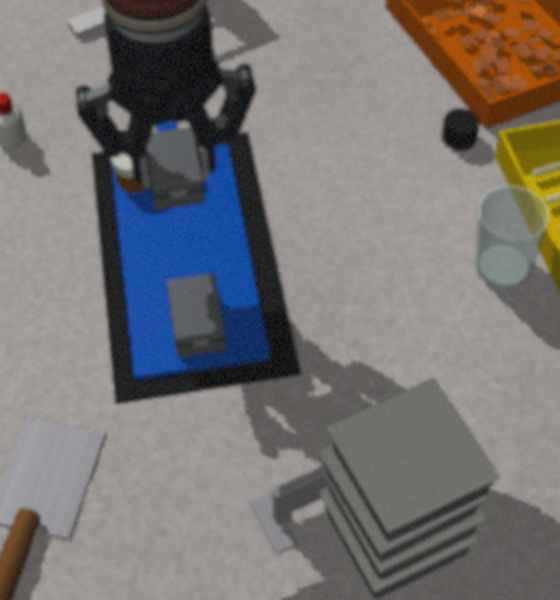

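```bash
python3 - <<'E'
from h import *
ci=np.load('w26.npy',allow_pickle=True)[0]
C=np.array([.472,-.0538]);ex=np.array([-.165,-.986]);ey=np.array([.986,-.165])
for p,z in [((254,70),.038)]:
  P=onz(ci,*p,z)[:2];print(P,ex@(P-C),ey@(P-C))
E
python3 -m inch '.0014 0 .02 0 0 0 1;0 0 .025 0 0 0 1;0 0 .025 0 0 0 1;0 0 .015 0 0 0 1;0 0 .008 0 0 0 1;0 0 .005 0 0 0 1;0 0 .003 0 0 0 1;0 0 0 0 0 0 1;0 0 0.001 0 0 0 1;0 0 0.001 0 0 0 1'
python3 -m inch '0 0 0 0 0 0 .7;0 0 0 0 0 0 .3;0 0 0 0 0 0 0;0 0 0 0 0 0 0;0 0 0 0 0 0 0;0 0 -.02 0 0 0 0;0 0 -.04 0 0 0 0;0 0 -.04 0 0 0 0;0 0 -.04 0 0 0 0;0 0 0 0 0 0 0'
python3 - <<'E'
from h import *
ci=camera_info('wrist');cv2.imwrite('pics/w27.png',grab_frame('wrist'));np.save('w27.npy',[ci],allow_pickle=True)
go([.4806,-.0025,.0155],-9.5)
E
```

```text
[0.45256859 0.04227569] -0.09152445197649617 -0.03501185985021301
time: 45.45
tool_pos: [0.4721, -0.0627, 0.0088]
tool_rot: [0.0, 0.996, -0.085, 0.002]
contact_force: [0.1, -0.4, 1.0]
gripper_width: 0.456
time: 46.28
tool_pos: [0.4761, -0.0639, 0.1574]
tool_rot: [0.002, 0.996, -0.085, 0.008]
contact_force: [0.7, -0.1, 1.1]
gripper_width: 0.998
t 46.33 tcp [ 0.4744 -0.0635  0.1536] head -9.76 z [ 0.012 -0.003 -1.   ] F [-0.2 -0.3 -0.8] w 0.995
shift tool [-0.0059 -0.0613  0.138 ] turn z -0.0046
```

View pics/w27.png

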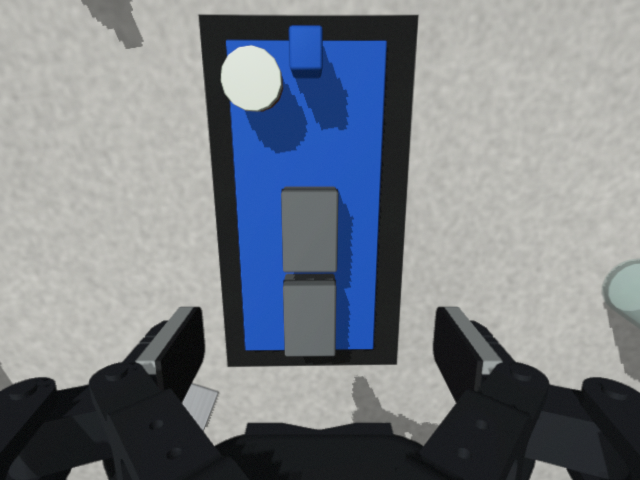

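Run:
```python
from h import *
ci=np.load('w27.npy',allow_pickle=True)[0];im=cv2.imread('pics/w27.png')
C=np.array([.472,-.0538]);ex=np.array([-.165,-.986]);ey=np.array([.986,-.165])
m=((im.min(2)>200)).astype(np.uint8);m[130:]=0
cs,_=cv2.findContours(m,cv2.RETR_EXTERNAL,cv2.CHAIN_APPROX_NONE);c=max(cs,key=cv2.contourArea);E=cv2.fitEllipse(c);print(E)
P=onz(ci,*E[0],.038)[:2];print('jar',P,ex@(P-C),ey@(P-C))
for q in ([(283,189),(338,189),(336,271),(284,271)],[(285,282),(336,282),(335,355),(284,355)]):
  b=np.mean([onz(ci,*p,.034)[:2] for p in q],0);print('box',b,ex@(b-C),ey@(b-C))
Q=np.array([onz(ci,*p,.006)[:2] for p in [(226,40),(387,40),(373,350),(244,350)]]);print(Q.round(4),Q.mean(0))
go([*P,.11],80.5)
```

```text
((250.3437957763672, 77.37067413330078), (56.343902587890625, 62.819698333740234), 164.5979766845703)
jar [0.45294102 0.04282172] -0.09212428792729155 -0.03473474367752321
box [ 0.47217424 -0.06191103] 0.007968724036150761 0.001510121406105424
box [ 0.4599139  -0.12990072] 0.0770295220257947 0.0006397201517273239
[[ 0.4379  0.0728]
 [ 0.546   0.0547]
 [ 0.5055 -0.1822]
 [ 0.3967 -0.1624]] [ 0.47154743 -0.05425519]
t 46.33 tcp [ 0.4744 -0.0635  0.1536] head -9.76 z [ 0.012 -0.003 -1.   ] F [-0.2 -0.3 -0.8] w 0.995
shift tool [-0.0397 -0.1011  0.043 ] turn z -1.5754
```

```bash
python3 -m inch '-.01 -.025 0 0 0 0 .25;-.01 -.025 0 0 0 0 .25;-.01 -.025 0 0 0 0 .25;-.0097 -.026 0 0 0 0 .25;0 0 0 0 0 -.1125 .25;0 0 0 0 0 -.1125 .25;0 0 0 0 0 -.1125 .25;0 0 0 0 0 -.1125 .25;0 0 0 0 0 -.1125 .25;0 0 0 0 0 -.1125 .25'
python3 -m inch '0 0 0 0 0 -.1125 .25;0 0 0 0 0 -.1125 .25;0 0 0 0 0 -.1125 .25;0 0 0 0 0 -.1125 .25;0 0 0 0 0 -.1125 .25;0 0 0 0 0 -.1125 .25;0 0 0 0 0 -.1125 .25;0 0 0 0 0 -.1125 .25;0 0 0 0 0 0 .25;0 0 0 0 0 0 .25'
python3 - <<'E'
from h import *
ci=camera_info('wrist');im=grab_frame('wrist');cv2.imwrite('pics/w28.png',im);np.save('w28.npy',[ci],allow_pickle=True)
go([.453,.0428,.015],80.5)
E
```

```text
time: 47.17
tool_pos: [0.448, 0.0439, 0.1461]
tool_rot: [-0.0, 0.968, 0.252, -0.001]
contact_force: [0.3, -0.5, -0.3]
gripper_width: 0.748
time: 48.0
tool_pos: [0.4482, 0.0439, 0.1465]
tool_rot: [-0.001, 0.764, 0.645, -0.0]
contact_force: [0.1, -0.1, -0.3]
gripper_width: 0.756
t 48.05 tcp [0.4484 0.0439 0.1467] head 80.33 z [-0.001  0.    -1.   ] F [ 0.7 -0.4 -0.1] w 0.755
shift tool [-0.0003  0.0049  0.1317] turn z -0.003
```

View pics/w28.png

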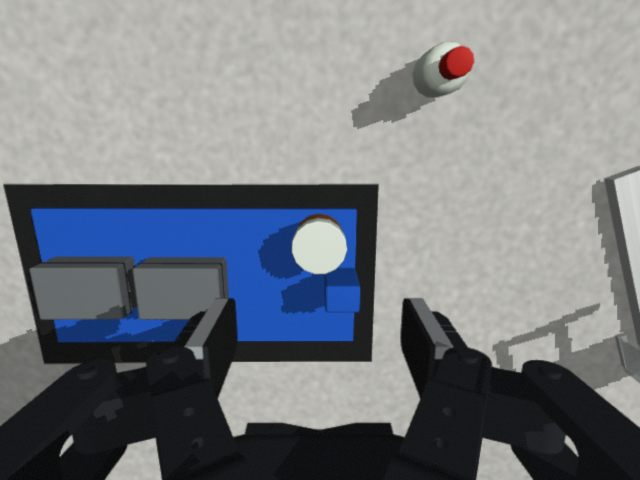

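```bash
python3 -m inch '0 .0045 .03 0 0 0 .25;0 0 .03 0 0 0 .25;0 0 .03 0 0 0 .25;0 0 .02 0 0 0 .25;0 0 .012 0 0 0 .25;0 0 .008 0 0 0 .25;0 0 0 0 0 0 .25;0 0 0 0 0 0 .25'
python3 - <<'E'
from h import *
im=grab_frame('wrist');cv2.imwrite('pics/w29.png',im)
go([.453,.0428,.0155],80.5)
E
```

```text
time: 48.72
tool_pos: [0.4535, 0.0431, 0.0178]
tool_rot: [0.0, 0.764, 0.646, 0.0]
contact_force: [0.3, -0.1, 0.1]
gripper_width: 0.749
t 48.77 tcp [0.4542 0.043  0.0185] head 80.44 z [ 0.002  0.    -1.   ] F [ 0.9 -0.   0. ] w 0.754
shift tool [-0.0004 -0.0011  0.003 ] turn z -0.0011
```

View pics/w29.png

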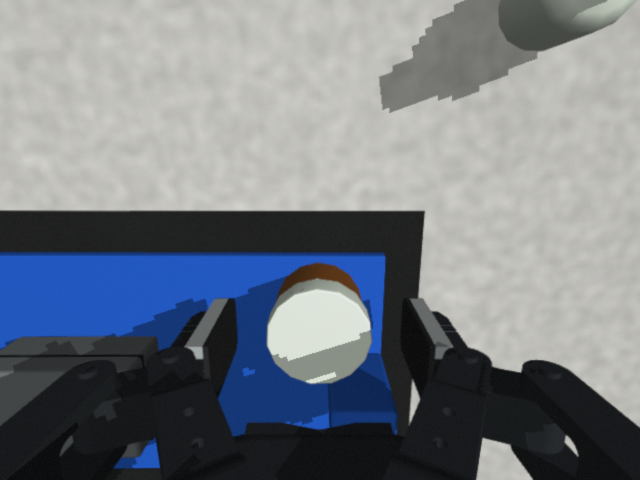

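```bash
python3 -m inch '0 0 .003 0 0 0 .25;0 0 0 0 0 0 .5;0 0 0 0 0 0 1;0 0 0 0 0 0 1;0 0 0 0 0 0 1;0 0 0 0 0 0 1;0 0 0 0 0 0 1;0 0 0 0 0 0 1'
python3 -c "
from h import *
go([.4806,-.0025,.08],-9.5)"
python3 -m inch '0 0 -.01 0 0 0 1;0 0 -.03 0 0 0 1;0 0 -.03 0 0 0 1;0 0 -.02 0 0 0 1;0 0 0 0 0 .1125 1;0 0 0 0 0 .1125 1;0 0 0 0 0 .1125 1;0 0 0 0 0 .1125 1;0 0 0 0 0 .1125 1;0 0 0 0 0 .1125 1'
python3 -m inch '0 0 0 0 0 .1125 1;0 0 0 0 0 .1125 1;0 0 0 0 0 .1125 1;0 0 0 0 0 .1125 1;0 0 0 0 0 .1125 1;0 0 0 0 0 .1125 1;0 0 0 0 0 .1125 1;0 0 0 0 0 .1125 1;0 0 0 0 0 0 1'
python3 - <<'E'
from h import *
go([.4809,.0005,.0165],-9.5)
im=grab_frame('wrist');cv2.imwrite('pics/w30.png',im)
E
```

```text
time: 49.43
tool_pos: [0.4543, 0.043, 0.0156]
tool_rot: [0.001, 0.763, 0.646, 0.001]
contact_force: [-0.9, 0.8, 5.3]
gripper_width: 0.423
t 49.43 tcp [0.4543 0.043  0.0156] head 80.48 z [ 0.002  0.    -1.   ] F [-0.9  0.8  5.3] w 0.423
shift tool [-0.0405  0.0336 -0.0643] turn z 1.5704
time: 50.27
tool_pos: [0.4527, 0.0431, 0.1045]
tool_rot: [-0.0, 0.935, 0.354, -0.0]
contact_force: [-0.4, 0.5, -0.6]
gripper_width: 0.424
time: 51.02
tool_pos: [0.4528, 0.0432, 0.1045]
tool_rot: [-0.0, 0.996, -0.086, -0.0]
contact_force: [-0.5, 0.2, -0.3]
gripper_width: 0.425
t 51.02 tcp [0.4528 0.0432 0.1045] head -9.86 z [-0.  0. -1.] F [-0.5  0.2 -0.3] w 0.425
shift tool [0.035  0.0372 0.088 ] turn z -0.0063
```

View pics/w30.png

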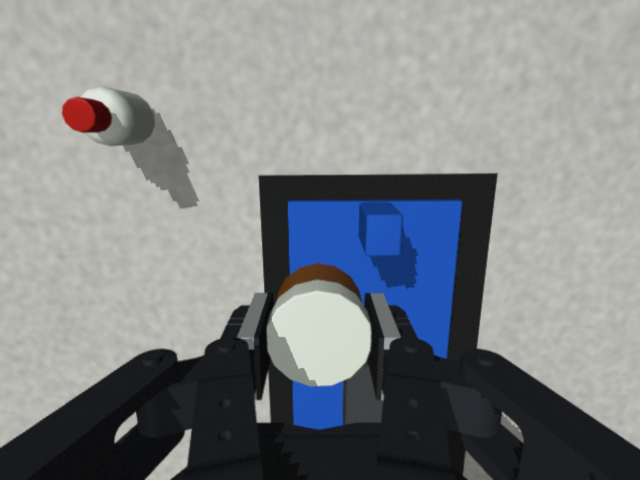

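```bash
python3 -m inch '.0175 .0186 0 0 0 0 1;.0175 .0186 0 0 0 -.006 1;0 0 .025 0 0 0 1;0 0 .025 0 0 0 1;0 0 .02 0 0 0 1;0 0 .01 0 0 0 1;0 0 .004 0 0 0 1;0 0 .002 0 0 0 1;0 0 0 0 0 0 1;0 0 0 0 0 0 1'
python3 -c "
from h import *
go([.4809,.0005,.0155],-9.5)"
```

```text
time: 51.9
tool_pos: [0.4827, 0.0004, 0.02]
tool_rot: [-0.0, 0.997, -0.082, 0.002]
contact_force: [0.5, -1.2, -1.2]
gripper_width: 0.427
t 51.9 tcp [4.827e-01 4.000e-04 2.000e-02] head -9.38 z [ 0.003 -0.    -1.   ] F [ 0.5 -1.2 -1.2] w 0.427
shift tool [-0.0018  0.0002  0.0045] turn z 0.0021
```

```bash
python3 -m inch '0 0 .002 0 0 0 1;0 0 .0015 0 0 0 1;0 0 .001 0 0 0 1;0 0 0 0 0 0 1;0 0 0 0 0 0 .7;0 0 0 0 0 0 .4;0 0 0 0 0 0 .1;0 0 0 0 0 0 0;0 0 0 0 0 0 0;0 0 -.02 0 0 0 0'
python3 -m inch '0 0 -.04 0 0 0 0;0 0 -.04 0 0 0 0;0 0 -.04 0 0 0 0;0 0 -.04 0 0 0 0;0 -.03 0 0 0 0 0;0 -.03 0 0 0 0 0;0 0 0 0 0 0 0;0 0 0 0 0 0 0'
python3 - <<'E'
from h import *
ci=camera_info('wrist');im=grab_frame('wrist');cv2.imwrite('pics/w31.png',im);np.save('w31.npy',[ci],allow_pickle=True)
cv2.imwrite('pics/side31.png',grab_frame('side'));cv2.imwrite('pics/scene31.png',grab_frame('scene'))
E
```

```text
time: 52.73
tool_pos: [0.4781, 0.001, 0.0305]
tool_rot: [-0.0, 0.997, -0.082, -0.004]
contact_force: [-1.0, 0.5, -1.7]
gripper_width: 0.999
time: 53.4
tool_pos: [0.4913, 0.0606, 0.1942]
tool_rot: [-0.0, 0.997, -0.081, 0.0]
contact_force: [-0.6, 0.1, -0.6]
gripper_width: 0.997
```

View pics/w31.png

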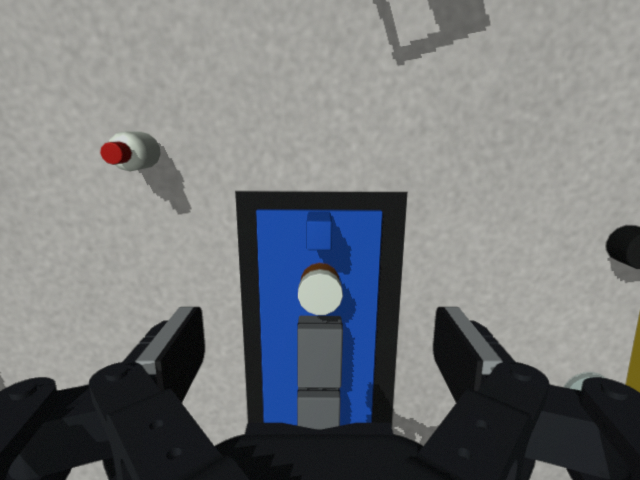

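View pics/side31.png

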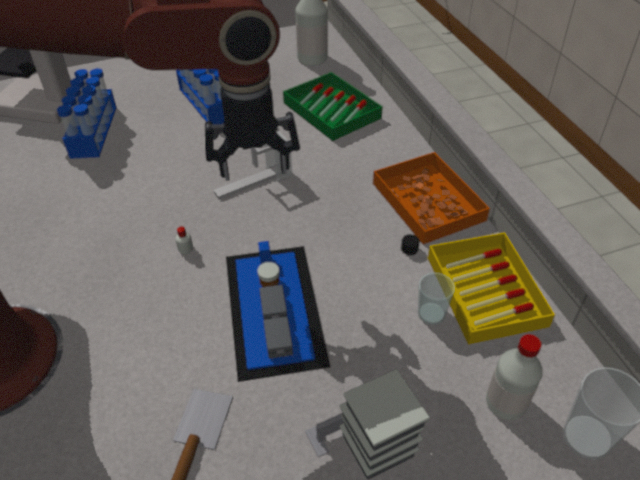

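View pics/scene31.png

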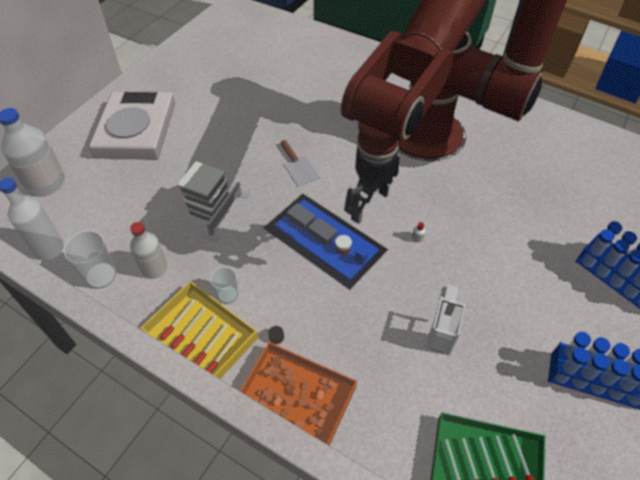

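Run:
```python
from h import *
ci=np.load('w31.npy',allow_pickle=True)[0];D=camera_info('side')
C=np.array([.472,-.0538]);ex=np.array([-.165,-.986]);ey=np.array([.986,-.165])
P=onz(ci,320,292,.038)[:2];print('jar',ex@(P-C),ey@(P-C))
print(tri(ci,(320,292),D,(268,269)))
b=np.mean([onz(ci,*p,.034)[:2] for p in [(298,322),(342,322),(341,388),(298,388)]],0);print('box',ex@(b-C),ey@(b-C))
Q=np.array([onz(ci,*p,.006)[:2] for p in [(256,210),(383,210)]]);M=np.array([onz(ci,*p,0)[:2] for p in [(236,192),(407,192)]]);print(Q.mean(0),M.mean(0))
print(state()['joint_vel'].round(3)); job_done()
```

```text
jar -0.056839894003493 0.0012053120541887126
(array([0.48287715, 0.00173809, 0.03735998]), np.float64(0.0007043492030519383))
box 0.005955374493196451 0.0013318803425775752
[0.49233589 0.06446793] [0.49641939 0.07872114]
[-0.009 -0.001  0.     0.003  0.001  0.002]
the job is handed in; nothing more can be done
```

I drew the board out by its grip block and laid it squarely on the mat. I then took both boxes out of the dispenser from the bottom and set them on the board with the jar. The job is handed in, at about 53 s of the 210 s.

Only two boxes were in the dispenser, which was empty afterwards. The stack had four tubs, and they ended up stacked on the bench in their place.

**Things that went off plan:**
- **Jar:** it was knocked aside after I had set it on the board, to within about a millimetre of the edge. I regripped it and put it back in the middle.
- **Tilted grip:** my first try at the dispenser, tilted 50 degrees, ran into a joint limit. I backed off and did both boxes at 42 degrees.

**Last checks:**
- **Board:** its centre is within about 3 mm of the mat's centre and its long side within about 1 degree of the mat's.
- **Boxes:** they lie flat, lid up, centred about 77 mm and 6 mm along the board and within 2 mm of its middle line. They are about 9 mm apart.
- **Jar:** it stands at about -57 mm along and 1 mm across. Its lid measured 37 mm up, against the 38 mm it should be.
- **Tubs:** I measured them just after the board came out, about 5 mm or less from their place. The final side picture showed them still standing and unchanged.
- **Bystanders:** all were upright in the last pictures, and the gripper was clear of everything.

No check failed. The cameras agreed with each other to within a few millimetres.

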